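# Set the pottery wheel's mode switch with a screwdriver

### The job

Two grey switch boxes on the pottery bench each have a slotted rotary switch on top. Take the flat screwdriver out of its wooden stand, put its blade in the slot of the larger switch and turn that switch a quarter turn clockwise (seen from above), as far as its stop. Leave the smaller switch as it is, and put the screwdriver back upright in the hole of its stand, with its guard resting on the wood.

Things in the scene. Friction and masses are not known exactly. Their poses are not given: they have to be found in the camera images.
- driver_grip (a point): Centre of the handle of the flat screwdriver (loose, about 160 g) that stands upright, blade down, in the wooden stand. Pale wooden handle: a rounded bar 22 mm thick along this point's x, 30 mm wide along y, 86 mm long along z (up); its top is 43 mm above this point. Grip it across the 22 mm. The blade lies in the plane of the wide side (y). It may stand in the stand at any yaw.
- driver_guard (a point): Centre of the underside of the screwdriver's round guard (44 mm across, 6 mm thick, right below the handle), 49 mm below driver_grip, same axes. Below it a 10 mm thick steel shank and the blade; the blade's end is 75 mm lower. Fully home in the stand, this point is level with stand_mouth.
- driver_tip (a point): Middle of the end of the screwdriver's blade, 124 mm below driver_grip, same axes. The blade is 4 mm thick along x, 16 mm wide along y, 24 mm long.
- stand_mouth (a point): Centre of the hole's mouth in the top face of the screwdriver stand, a fixed wooden block 80 x 80 mm and 84 mm high with one round through-hole 26 mm wide (rim chamfered 3 mm). The shank and blade go in the hole and the guard rests on the top face. z is up.
- mode_switch_slot (a point): Centre of the LARGER slotted switch, level with its top: a grey disc 50 mm across, top 66 mm above the bench, on a fixed grey box 100 x 100 x 50 mm. The slot runs right across it along this point's x (turning with it), 7.5 mm wide, 11 mm deep below this point; edges sloped 45 degrees to a 15.5 mm wide mouth. The blade fits with about 13 degrees of play before it drives the switch.
- mode_switch (a joint): Angle of the larger switch in rad: 0 at its anticlockwise stop, growing as it turns clockwise seen from above, 1.6 at its clockwise stop. It starts between 0 and 0.15, and stays where it is left. It turns against about 0.06 N m of friction.
- trim_switch (a joint): Angle of the SMALLER slotted switch (28 mm across, slot 3.5 mm wide, top 62 mm above the bench), which sits on another fixed box of the same kind (100 x 100 x 50 mm); same sense. It starts between 0 and 0.15. To be left alone.
Things that resemble listed ones, but are neither listed nor needed, are in the scene too. What is shaped like the part that bears driver_grip but purple or red is not meant.

How it is judged:
By the outcome, as a careful person would: the job done as asked, in the order asked, and still so for the second after the job is handed in, with the robot touching nothing.
It also fails if it takes over 61 s, if anything falls off the work surface, if the arm or the gripper's body presses on something with over 40 N, if the wrist force passes 120 N, or if a joint passes its speed limit or range.

### The arm

A 6-joint arm with a two-finger parallel gripper is mounted at the origin on the work surface. World frame = base frame: x ahead of the robot, y to its left, z up, the work surface at z = 0. Lengths are in m, angles in rad, forces in N, time in s.
With the tool pointing down it reaches from about 0.35 to 0.775 m from the base axis. Payload 5.5 kg.
Tool frame: the origin (TCP) lies at the very end of the fingers, on their centre line; the grasp point (between the pads) lies 19 mm behind it; x points along the fingers, y is the direction in which the jaws open and shut, and the axes are right-handed (so a half turn about x gives the same grasp; the last joint's range is limited). The gripper opens to 85 mm and grips with 20 to 120 N. Pads are 22 mm wide; open, the fingers measure 114 mm over their backs; the gripper's body (76 mm by 85 mm) begins 54 mm behind the grasp point. The pads swing forward as they close: fully open they stand 13 mm farther back than shut.
Start: joints at [0.973, 0.313, 0.046, 1.304, 0, 1.431], TCP at [0.254, 0.516, 0.231] pointing down, gripper open.
Joint ranges: [-2.76, 2.76], [-0.86, 1.69], [-1.03, 1.26], [-2.2, 2.34], [-1.47, 1.5], [-3.14, 3.14]. Speed limits (rad/s): [2.57, 2.57, 3.14, 3.14, 3.14, 3.14].

### API

Orientations are given as a unit quaternion [w, x, y, z].
In Python, from workcell import env gives the robot as it stands.
- The arm moves only by the tool servo_tool, never from a script. Its argument "increments" is a list of rows, each an object with "offset": the shift along the tool's x, y, z in cm, a list of three; "yaw": the turn about the tool's x in degrees. In form: [{"offset": [x, y, z], "yaw": yaw}, ...]. A call has exactly 8 rows; each row is the pose to reach, as a shift and turn from the pose commanded when the call began, along the tool's axes at that moment; what a row does not reach only later rows make up. A row lasts 1/10 s, in which the tool goes at most 50 mm and 8.59 degrees, less where a joint would pass 70% of its speed; a pose out of reach is approached as far as the arm can. A call with a gripper value outside its range is refused whole. "claw" is the opening, from 0 (shut) to 1 (fully open), set as the call begins (left out, the last holds). The fingers move at their own pace and stop on an object; "force" is the grip in N (left out, the last holds). Time passes only in rows, so rows that repeat a pose let the fingers close, or fill a call up. It gives the time, the measured TCP pose, the force and the opening at its end, in the units of the state.
- env.get_state(): the state, without advancing time (a new reading comes with each control period).
- env.read_camera(name): name is "scene" or "side" or "wrist"; returns (picture, depth): 480x640x3 uint8, red, green, blue; 480x640 float32, m along the optical axis (not along the pixel's ray), 0 where there is no reading.
- env.camera_model(name): a dict with "vertical_fov" (degrees; the focal length in pixels is half the picture's height over the tangent of half this angle, whatever the lens; pixels are square), "cx", "cy" (the principal point, pixels), "D" ([k1, k2, p1, p2, k3] as OpenCV has them; the pictures are not rectified), "world_from_camera" (4x4, takes a point from camera to world coordinates). Camera axes: x right, y up, looking along -z (the intrinsics and any distortion apply to the point x, -y, -z); pixel columns grow to the right and rows downward; lengths in m; the calibration is good to about 2 mm. A picture is of the moment at which its call begins: read the wrist's pose just before it. camera_model takes no time and is no camera call; for the wrist camera it gives the pose at the moment of the call.
- env.hand_in(): hands the job in, once; it reports no verdict.
The state is a dict: "clock": time; "joint_pos": joint angles; "qvel": joint speeds; "tau": joint torques, N m; "tcp_pos": TCP position; "orientation": TCP orientation; "wrist_force": force on the tool from outside, world axes, zero at the start; "ft_torque": the same for the moment, N m; "finger_gap": finger opening in m.
Only numpy, scipy, OpenCV 4.12 (cv2) and the standard library are available. Lean on these libraries where they do the work, as an engineer would, in place of code of your own. Each camera call takes 0.05 s, during which the arm holds its last target.

## Working session

There is one attempt and no reset: what is moved stays moved. The work goes in short steps, Python scripts to look and compute and a tool call to move; the robot and the scene stay as the last step left them, time stands still between calls to the robot, and variables do not carry over. Pictures are saved under pics/ and viewed, and the job is handed in when it is done.

Besides the shell and the picture viewer there is one more tool, called after "Request:" as name([rows], argument=value, ...), one row to a line, values as JSON. servo_tool: Moves the arm, as the interface text tells. Its arguments: {"type":"object","properties":{"increments":{"type":"array","items":{"type":"object","properties":{"offset":{"type":"array","items":{"type":"number"}},"yaw":{"type":"number"}}}},"claw":{"type":"number"},"force":{"type":"number"}},"required":["increments"]}

```bash
ls; mkdir -p pics; python3 - <<'E'
from workcell import env
import cv2,pickle
s=env.get_state(); print(s)
for n in ["scene","side","wrist"]:
    m=env.camera_model(n); p,d=env.read_camera(n)
    cv2.imwrite(f"pics/{n}0.png",p[:,:,::-1]); pickle.dump((p,d,m),open(f"{n}0.pkl","wb")); print(n,m)
E
```

```text
pics
{'clock': 0.0, 'joint_pos': array([ 9.73431935e-01,  3.13995376e-01,  4.49855439e-02,  1.30360853e+00,
       -2.13239634e-05,  1.43123679e+00]), 'qvel': array([ 0.00084465,  0.00102596, -0.00204657,  0.00076025, -0.0002831 ,
       -0.00104843]), 'tau': array([-5.23435992e-04, -4.80631578e+01,  2.98530757e+01,  1.93842757e-02,
       -3.01392147e-04,  1.56282901e-06]), 'tcp_pos': array([0.25384106, 0.51536464, 0.23041442]), 'orientation': array([ 0.68843735,  0.15984495,  0.68888734, -0.16105229]), 'wrist_force': array([0.85571577, 0.61009674, 0.00594193]), 'ft_torque': array([-0.01929299,  0.01480442,  0.02662693]), 'finger_gap': 0.08545243263063819}
scene {'vertical_fov': 44.89254508972185, 'cx': 316.08670612160125, 'cy': 245.6538815223832, 'D': array([-0.01571592,  0.        ,  0.        ,  0.        ,  0.        ]), 'world_from_camera': array([[ 0.65880494, -0.39249406,  0.64181342,  1.26146037],
       [ 0.75222459,  0.35680589, -0.55393837, -0.63628832],
       [-0.01158528,  0.84772517,  0.53030917,  0.72662881],
       [ 0.        ,  0.        ,  0.        ,  1.        
[... 278 characters left out ...]
,  0.52928354, -0.84620044, -0.81236935],
       [ 0.01059636,  0.84811385,  0.52970804,  0.63135977],
       [ 0.        ,  0.        ,  0.        ,  1.        ]])}
wrist {'vertical_fov': 64.93797006406405, 'cx': 323.87589998484077, 'cy': 236.1887952244248, 'D': array([-0.06539077,  0.        ,  0.        ,  0.        ,  0.        ]), 'world_from_camera': array([[ 4.41804171e-01, -8.48184848e-01, -2.92218305e-01,
         1.79179261e-01],
       [ 8.97111344e-01,  4.17506696e-01,  1.44497041e-01,
         5.51733495e-01],
       [-5.57101926e-04, -3.25991751e-01,  9.45372449e-01,
         3.72226415e-01],
       [ 0.00000000e+00,  0.00000000e+00,  0.00000000e+00,
         1.00000000e+00]])}
```

View pics/scene0.png

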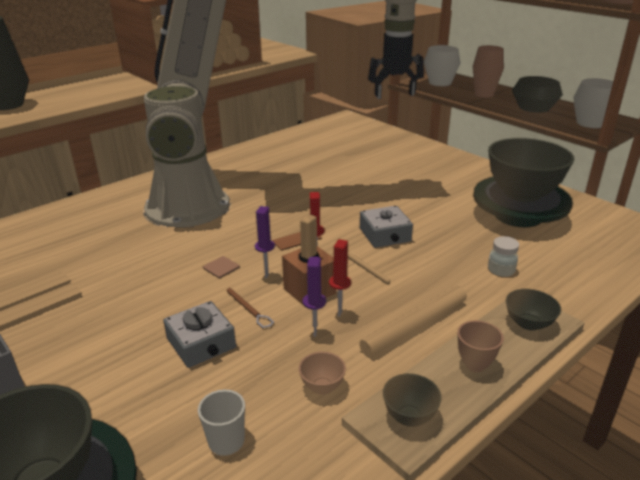

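View pics/side0.png

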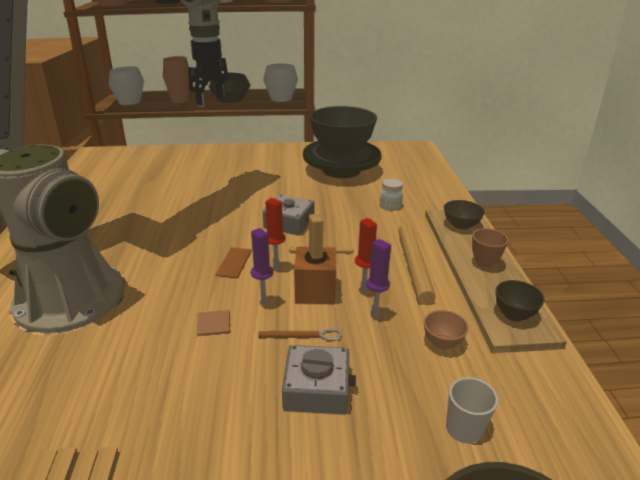

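View pics/wrist0.png

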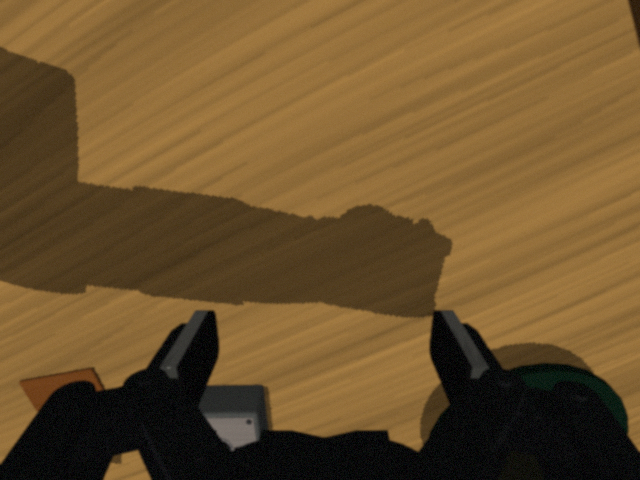

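The pale handle in the stand (scene (308,240), side (316,238)) fits the target. The two purple drivers (scene (263,230) and (315,283)) and the two red ones (scene (316,213) and (341,262)) are decoys. The larger switch is at scene (197,320), side (317,362). The smaller one is at scene (386,215), side (290,205).

```bash
cat > h.py <<'E'
import numpy as np,cv2,pickle
def K(m):
    f=240/np.tan(np.radians(m["vertical_fov"])/2); return np.array([[f,0,m["cx"]],[0,f,m["cy"]],[0,0,1.]])
def norm(m,uv):
    return cv2.undistortPoints(np.asarray(uv,float).reshape(-1,1,2),K(m),m["D"]).reshape(-1,2)
def plane(m,uv,z):
    n=norm(m,uv); T=m["world_from_camera"]; d=np.c_[n[:,0],-n[:,1],-np.ones(len(n))]@T[:3,:3].T; o=T[:3,3]
    return o+d*((z-o[2])/d[:,2])[:,None]
def deproj(m,uv,d):
    n=norm(m,uv); T=m["world_from_camera"]
    return (np.c_[n[:,0],-n[:,1],-np.ones(len(n))]*np.asarray(d)[:,None])@T[:3,:3].T+T[:3,3]
def cloud(m,d):
    v,u=np.mgrid[0:480,0:640]; P=deproj(m,np.c_[u.ravel(),v.ravel()],d.ravel()); P[d.ravel()==0]=np.nan; return P.reshape(480,640,3)
def proj(m,P):
    T=m["world_from_camera"]; c=(np.asarray(P,float).reshape(-1,3)-T[:3,3])@T[:3,:3]
    c=c*[1,-1,-1]; return cv2.projectPoints(c,np.zeros(3),np.zeros(3),K(m),m["D"])[0].reshape(-1,2)
def load(n): return pickle.load(open(n+".pkl","rb"))
E
python3 - <<'E'
from h import *
for n in ["scene","side"]:
    p,d,m=load(n+"0"); C=cloud(m,d)
    hsv=cv2.cvtColor(p,cv2.COLOR_RGB2HSV)
    print(n,"handle pix", [p[v,u] for u,v in ([(308,235),(306,225)] if n=="scene" else [(316,230),(315,240)])])
    ok=~np.isnan(C[...,0])
    H,S,V=hsv[...,0].astype(int),hsv[...,1],hsv[...,2]
    ms={"purple":(H>120)&(H<150)&(S>80),"red":((H>172)|(H<5))&(S>150)&(V>80)}
    for k,mk in ms.items():
        nn,lab,st,ce=cv2.connectedComponentsWithStats(mk.astype(np.uint8))
        for i in range(1,nn):
            if st[i,4]>150:
                P=C[(lab==i)&ok]; print(k,ce[i].round(),st[i,4],np.median(P,0).round(3),P.min(0).round(3),P.max(0).round(3))
    # everything in region above bench
    Z=C[...,2]
    reg=(C[...,0]>0.3)&(C[...,0]<.8)&(abs(C[...,1])<.45)
    for lo,hi in [(.045,.055),(.063,.070),(.080,.088),(.17,.185)]:
        mk=(reg&(Z>lo)&(Z<hi)).astype(np.uint8); nn,lab,st,ce=cv2.connectedComponentsWithStats(mk)
        for i in range(1,nn):
            if st[i,4]>60: P=C[lab==i]; print(lo,ce[i].round(),st[i,4],P.min(0).round(3),P.max(0).round(3))
    x0,y0,w,h=(220,170,160,120) if n=="scene" else (230,180,180,135)
    cv2.imwrite(f"pics/{n}_crop.png",cv2.resize(p[y0:y0+h,x0:x0+w,::-1],None,fx=4,fy=4,interpolation=cv2.INTER_CUBIC))
E
```

```text
scene handle pix [array([99, 79, 55], dtype=uint8), array([101,  81,  57], dtype=uint8)]
purple [263. 230.] 485 [ 0.414 -0.048  0.122] [ 0.39  -0.062  0.077] [ 0.424 -0.022  0.169]
purple [314. 285.] 695 [ 0.627 -0.096  0.12 ] [ 0.516 -0.11   0.075] [0.64  0.005 0.17 ]
red [316. 209.] 259 [0.438 0.075 0.146] [0.413 0.063 0.079] [0.448 0.096 0.17 ]
red [340. 267.] 643 [ 0.614 -0.021  0.119] [ 0.548 -0.033  0.044] [0.627 0.024 0.169]
0.045 [386. 219.] 832 [0.391 0.213 0.045] [0.521 0.342 0.055]
0.045 [503. 255.] 110 [0.707 0.329 0.045] [0.757 0.369 0.054]
0.045 [295. 279.] 93 [ 0.464 -0.049  0.045] [ 0.545 -0.039  0.055]
0.045 [198. 327.] 1512 [ 0.441 -0.318  0.045] [ 0.552 -0.207  0.055]
0.045 [221. 407.] 206 [ 0.683 -0.375  0.045] [ 0.723 -0.323  0.055]
0.045 [224. 432.] 167 [ 0.707 -0.386  0.045] [ 0.748 -0.331  0.055]
0.063 [505. 245.] 190 [0.703 0.329 0.063] [0.756 0.385 0.07 ]
0.063 [294. 272.] 70 [ 0.462 -0.048  0.063] [ 0.546 -0.04   0.07 ]
0.063 [204. 313.] 163 [ 0.473 -0.261  0.063] [ 0.521 -0.236  0.069]
0.063 [190. 319.] 163 [ 0.47  -0.288  0.063] [ 0.519 -0.262  0.069]
0.0
[... 1168 characters left out ...]
0.467 -0.052  0.063] [ 0.545 -0.04   0.07 ]
0.063 [318. 355.] 292 [ 0.475 -0.263  0.063] [ 0.519 -0.236  0.07 ]
0.063 [315. 368.] 261 [ 0.471 -0.289  0.063] [ 0.516 -0.266  0.07 ]
0.063 [475. 388.] 178 [ 0.689 -0.36   0.063] [ 0.746 -0.322  0.07 ]
0.063 [467. 413.] 133 [ 0.68  -0.388  0.063] [ 0.736 -0.34   0.07 ]
0.08 [277. 240.] 96 [0.415 0.058 0.08 ] [0.449 0.09  0.088]
0.08 [316. 261.] 747 [ 0.467 -0.052  0.08 ] [0.551 0.037 0.088]
0.08 [362. 262.] 97 [ 0.585 -0.035  0.08 ] [0.611 0.002 0.087]
0.08 [262. 273.] 157 [ 0.384 -0.063  0.08 ] [ 0.426 -0.025  0.088]
0.08 [377. 285.] 152 [ 0.596 -0.109  0.08 ] [ 0.639 -0.071  0.088]
0.17 [316. 219.] 128 [ 0.496 -0.024  0.17 ] [0.521 0.008 0.179]
```

```bash
python3 - <<'E'
from h import *
A=[]
for n in ["scene","side"]:
    p,d,m=load(n+"0"); C=cloud(m,d)
    r=np.hypot(C[...,0]-.508,C[...,1]+.007)<.03
    P=C[r&(C[...,2]>.1)&(C[...,2]<.165)]; A.append(P)
    print(n,len(P),P.min(0),P.max(0))
    T=C[r&(C[...,2]>.1755)]; print("top",len(T), T[:,2].max(),T.mean(0))
    # local normals of side faces
    c=P[:,:2]
    # switch
    sw=np.hypot(C[...,0]-.495,C[...,1]+.2625)<.03
    b=C[sw&(C[...,2]>.063)]; print("sw centre minmax",(b.min(0)+b.max(0))/2,cv2.minEnclosingCircle(b[:,:2].astype(np.float32)))
    g=C[sw&(C[...,2]<.0615)&(C[...,2]>.0)&(np.hypot(C[...,0]-.495,C[...,1]+.2625)<.021)]
    print("slot pts",len(g),g[:,2].min(),g.mean(0)); q=g[:,:2]-g[:,:2].mean(0); w,v=np.linalg.eigh(q.T@q); print("slot dir deg",np.degrees(np.arctan2(v[1,1],v[0,1])),np.sqrt(w/len(q)))
    bx=C[(abs(C[...,0]-.495)<.08)&(abs(C[...,1]+.2625)<.08)&(abs(C[...,2]-.05)<.003)]; print("box",cv2.minAreaRect(bx[:,:2].astype(np.float32)))
    st=C[(abs(C[...,0]-.505)<.06)&(abs(C[...,1]+.006)<.06)&(abs(C[...,2]-.084)<.002)]; print("stand",cv2.minAreaRect(st[:,:2].astype(np.float32)))
P=np.vstack(A); 
print("handle rect",cv2.minAreaRect(P[:,:2].astype(np.float32)))
im=np.full((500,500,3),255,np.uint8)
for k,Q in enumerate(A):
    for x,y,z in Q: cv2.circle(im,(int(250+(x-.508)*8000),int(250-(y+.007)*8000)),1,(255*k,0,255*(1-k)),-1)
cv2.imwrite("pics/hand_xy.png",im)
p,d,m=load("side0"); cv2.imwrite("pics/sw.png",cv2.resize(p[330:420,270:370,::-1],None,fx=6,fy=6,interpolation=cv2.INTER_CUBIC))
E
```

```text
scene 445 [ 0.49986007 -0.02298248  0.10009214] [0.5229474  0.00993321 0.16481878]
top 55 0.17794970647481356 [ 0.50937866 -0.00583759  0.17639039]
sw centre minmax [ 0.49549292 -0.26208316  0.06614317] ((0.49660658836364746, -0.2619755268096924), 0.027799738571047783)
slot pts 67 0.05135378852895711 [ 0.49577475 -0.25996084  0.05600204]
slot dir deg 167.9020329345077 [0.00203646 0.01238133]
box ((0.49710604548454285, -0.26249194145202637), (0.09975062310695648, 0.1037556603550911), 83.04154205322266)
stand ((0.5079779624938965, -0.004485756158828735), (0.08362831175327301, 0.08508817851543427), 83.8197021484375)
side 427 [ 0.49553831 -0.0244388   0.1000039 ] [0.52183591 0.00361769 0.16498559]
top 79 0.17895064700507857 [ 0.50847564 -0.00801902  0.17728598]
sw centre minmax [ 0.49490903 -0.26225614  0.06718197] ((0.49520257115364075, -0.26182928681373596), 0.02736159786581993)
slot pts 65 0.055255631210346934 [ 0.4965707  -0.25837096  0.05874539]
slot dir deg 167.9654993922539 [0.00083328 0.01199231]
box ((0.4953560531139374, -0.2630482316017151), (0.10158011317253113, 0.09909648448228836), 82.1221923828125)
stand ((0.5086926221847534, -0.0065222568809986115), (0.08351504057645798, 0.07986143231391907), 85.54069519042969)
handle rect ((0.509428858757019, -0.007681794464588165), (0.024586591869592667, 0.03264201059937477), 13.849175453186035)
```

View pics/hand_xy.png

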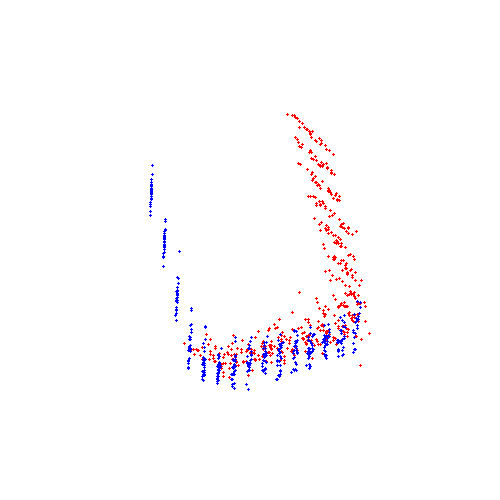

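View pics/sw.png

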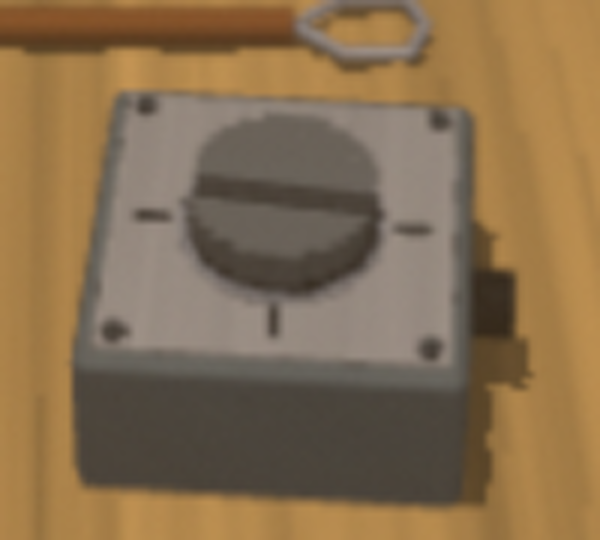

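View pics/side_crop.png

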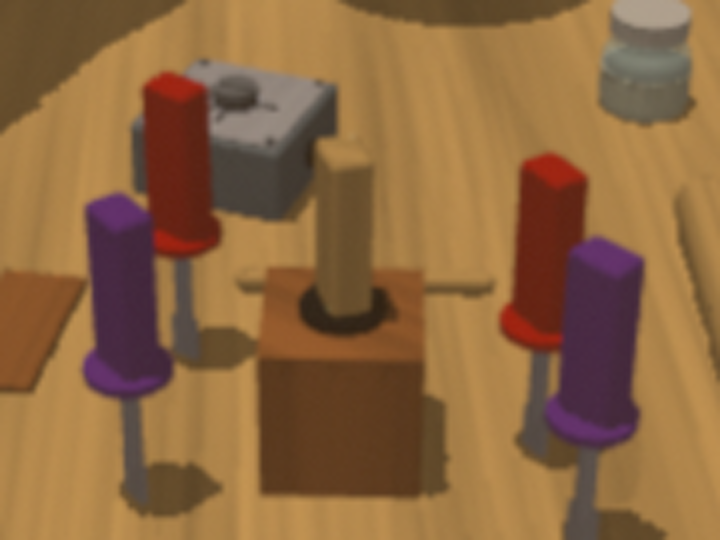

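The side crop shows the pale handle with its dark guard seated in the wooden block, near side pixel (316,238). The red and purple drivers stand on the bench by themselves. The larger switch's slot runs nearly along world x. Next I'll plan the hover move.

```bash
cat >> h.py <<'E'
from scipy.spatial.transform import Rotation as R
def Rt(q): return R.from_quat(np.roll(q,-1)).as_matrix()
def delta(s,target,ydeg=None):
    M=Rt(s["orientation"]); off=M.T@(np.asarray(target)-s["tcp_pos"])*100
    y=np.degrees(np.arctan2(M[1,1],M[0,1])); out=f"tcp {s['tcp_pos'].round(4)} ydir {y:.2f} tilt {np.degrees(np.arccos(-M[2,0])):.2f} offset_cm {off.round(2)}"
    if ydeg is not None:
        a=(y-ydeg+90)%180-90; out+=f" yaw {a:.2f} (or {a-180*np.sign(a):.1f})"
    return out
def fmt(s): return f"t {s['clock']:.2f} j6 {s['joint_pos'][5]:.3f} F {s['wrist_force'].round(1)} T {s['ft_torque'].round(2)} gap {s['finger_gap']:.4f}"
E
python3 - <<'E'
from h import *
from workcell import env
s=env.get_state(); print(fmt(s)); print(delta(s,[.509,-.008,.25],14)); print(Rt(s["orientation"]).round(3))
E
```

```text
t 0.15 j6 1.431 F [-0.8 -0.8 -0.3] T [-0.02 -0.02  0.02] gap 0.0852
tcp [0.2539 0.5155 0.2306] ydir 63.77 tilt 0.08 offset_cm [ -1.9  -35.69  46.02] yaw 49.77 (or -130.2)
[[-0.001  0.442  0.897]
 [-0.001  0.897 -0.442]
 [-1.    -0.001 -0.   ]]
```

Request:
servo_tool([
  {"offset":[-0.5,-2,2.6],"yaw":0},
  {"offset":[-1,-4.6,6],"yaw":0},
  {"offset":[-1.5,-7.4,9.6],"yaw":0},
  {"offset":[-1.9,-10.2,13.2],"yaw":0},
  {"offset":[-1.9,-13,16.8],"yaw":0},
  {"offset":[-1.9,-15.8,20.4],"yaw":0},
  {"offset":[-1.9,-18.6,24],"yaw":0},
  {"offset":[-1.9,-21.4,27.6],"yaw":0},
], claw=1)

```text
clock: 0.95
tcp_pos: [0.4075, 0.2001, 0.2503]
orientation: [0.689, 0.16, 0.689, -0.16]
wrist_force: [0.2, 0.4, 0.4]
finger_gap: 0.0853
```

Request:
servo_tool([
  {"offset":[0,-2.8,3.6],"yaw":6.2},
  {"offset":[0,-5.6,7.2],"yaw":12.4},
  {"offset":[0,-8,10.4],"yaw":18.6},
  {"offset":[0,-10.4,13.4],"yaw":24.8},
  {"offset":[0,-12.4,16],"yaw":31},
  {"offset":[0,-13.8,17.8],"yaw":37.4},
  {"offset":[0,-14.3,18.4],"yaw":43.6},
  {"offset":[0,-14.3,18.4],"yaw":49.8},
])

```text
clock: 1.75
tcp_pos: [0.5094, -0.0093, 0.2497]
orientation: [0.555, 0.437, 0.556, -0.438]
wrist_force: [0.8, 1.0, -1.0]
finger_gap: 0.0854
```

```bash
python3 - <<'E'
from h import *
from workcell import env
s=env.get_state(); print(fmt(s)); print(delta(s,[.509,-.008,.25],14))
m=env.camera_model("wrist"); p,d=env.read_camera("wrist"); pickle.dump((p,d,m),open("wrist1.pkl","wb")); cv2.imwrite("pics/wrist1.png",p[:,:,::-1])
s=env.get_state(); print(delta(s,[.509,-.008,.25],14))
print(m["world_from_camera"].round(3))
E
```

```text
t 1.75 j6 1.158 F [ 0.8  1.  -1. ] T [-0.    0.01 -0.01] gap 0.0854
tcp [ 0.5094 -0.0093  0.2497] ydir 13.57 tilt 0.04 offset_cm [-0.03 -0.01 -0.13] yaw -0.43 (or 179.6)
tcp [ 0.5091 -0.0086  0.2497] ydir 13.39 tilt 0.06 offset_cm [-0.03  0.01 -0.06] yaw -0.61 (or 179.4)
[[ 0.972 -0.222 -0.077  0.49 ]
 [ 0.235  0.919  0.316  0.071]
 [ 0.    -0.325  0.946  0.391]
 [ 0.     0.     0.     1.   ]]
```

View pics/wrist1.png

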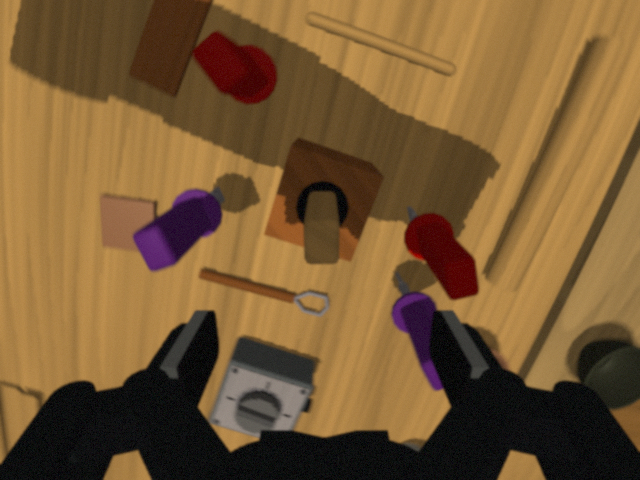

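The wrist view shows the pale handle at (322,225) in the stand, nearly vertical in the image. The larger switch is at (259,410).

```bash
python3 - <<'E'
from h import *
p,d,m=load("wrist1"); C=cloud(m,d)
r=np.hypot(C[...,0]-.509,C[...,1]+.008)<.03
t=r&(C[...,2]>.172); P=C[t]; print("top",len(P),np.median(P[:,2]),cv2.minAreaRect(P[:,:2].astype(np.float32)))
sf=r&(C[...,2]>.1)&(C[...,2]<.17); P=C[sf]; print("side",len(P),cv2.minAreaRect(P[:,:2].astype(np.float32)))
# stand top, hole
st=C[(abs(C[...,0]-.508)<.06)&(abs(C[...,1]+.006)<.06)&(abs(C[...,2]-.084)<.003)]; print("stand",cv2.minAreaRect(st[:,:2].astype(np.float32)))
sw=np.hypot(C[...,0]-.496,C[...,1]+.262)<.03
b=C[sw&(C[...,2]>.063)]; print("sw",len(b),b.mean(0),cv2.minEnclosingCircle(b[:,:2].astype(np.float32)))
g=C[sw&(C[...,2]<.0615)&(C[...,2]>.04)&(np.hypot(C[...,0]-.496,C[...,1]+.262)<.021)]
q=g[:,:2]-g[:,:2].mean(0); w,v=np.linalg.eigh(q.T@q); print("slot",len(g),g.mean(0),np.degrees(np.arctan2(v[1,1],v[0,1])),np.sqrt(w/len(q)))
cv2.imwrite("pics/w1crop.png",cv2.resize(p[130:280,250:400,::-1],None,fx=4,fy=4,interpolation=cv2.INTER_CUBIC))
E
```

```text
top 12762 0.33089259600738485 ((0.508728563785553, -0.004786230623722076), (0.05377846956253052, 0.030597256496548653), 14.830496788024902)
side 751 ((0.5038231611251831, 0.006645468529313803), (0.021825319156050682, 0.004400991834700108), 14.764506340026855)
stand ((0.5072785019874573, -0.006313346326351166), (0.08077821135520935, 0.0802605152130127), 85.3574447631836)
sw 886 [ 0.49500206 -0.26088849  0.06470849] ((0.4948301613330841, -0.2622353434562683), 0.026879068464040756)
slot 203 [ 0.49450526 -0.26687016  0.05772231] 167.87331545427614 [0.00080219 0.01166069]
```

View pics/w1crop.png

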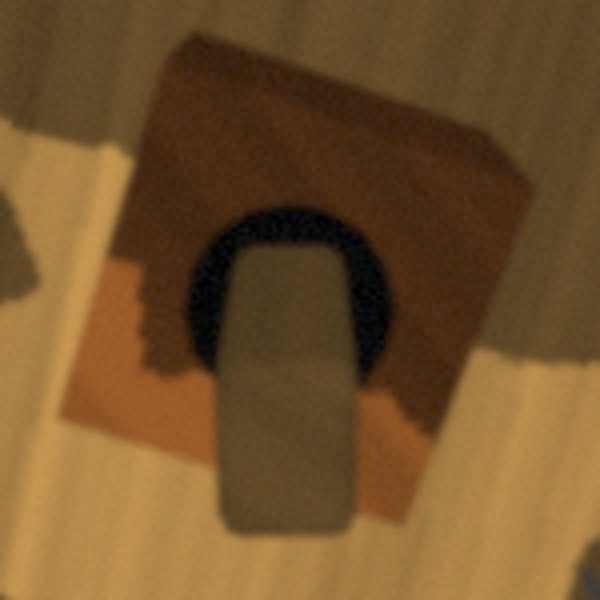

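```bash
python3 - <<'E'
from h import *
p,d,m=load("wrist1"); C=cloud(m,d)
r=np.hypot(C[...,0]-.509,C[...,1]+.008)<.03
P=C[r&(C[...,2]>.174)&(C[...,2]<.182)]; print("top",len(P),np.median(P[:,2]),cv2.minAreaRect(P[:,:2].astype(np.float32)),P.mean(0))
print(delta({"tcp_pos":np.array([.5091,-.0086,.2497]),"orientation":np.array([.555,.437,.556,-.438])},[.5087,-.0077,.119],14.5))
E
```

```text
top 1181 0.17499446167191898 ((0.506996214389801, -0.005882399156689644), (0.020127376541495323, 0.02829371765255928), 14.228143692016602) [ 0.50695646 -0.00555323  0.17502807]
tcp [ 0.5091 -0.0086  0.2497] ydir 13.55 tilt 0.11 offset_cm [ 1.307e+01  1.000e-02 -9.000e-02] yaw -0.95 (or 179.1)
```

Request:
servo_tool([
  {"offset":[0.5,-0.05,-0.26],"yaw":-0.8},
  {"offset":[3,-0.05,-0.26],"yaw":-0.8},
  {"offset":[6,-0.05,-0.26],"yaw":-0.8},
  {"offset":[9,-0.05,-0.26],"yaw":-0.8},
  {"offset":[11.5,-0.05,-0.26],"yaw":-0.8},
  {"offset":[12.7,-0.05,-0.26],"yaw":-0.8},
  {"offset":[13.2,-0.05,-0.26],"yaw":-0.8},
  {"offset":[13.2,-0.05,-0.26],"yaw":-0.8},
])

```text
clock: 2.6
tcp_pos: [0.5078, -0.0051, 0.1183]
orientation: [0.56, 0.431, 0.561, -0.431]
wrist_force: [-0.4, 0.1, 0.7]
finger_gap: 0.0854
```

Request:
servo_tool([
  {"offset":[0,0,0],"yaw":0},
  {"offset":[0,0,0],"yaw":0},
  {"offset":[0,0,0],"yaw":0},
  {"offset":[0,0,0],"yaw":0},
  {"offset":[0,0,0],"yaw":0},
  {"offset":[0,0,0],"yaw":0},
  {"offset":[0,0,0],"yaw":0},
  {"offset":[0,0,0],"yaw":0},
], claw=0, force=70)

```text
clock: 3.4
tcp_pos: [0.5081, -0.0055, 0.1188]
orientation: [0.56, 0.432, 0.56, -0.432]
wrist_force: [-1.3, -0.5, 6.7]
finger_gap: 0.0213
```

```bash
python3 - <<'E'
from h import *
from workcell import env
s=env.get_state(); print(fmt(s)); print(delta(s,[.508,-.0062,.23],14))
for n in ["scene","side"]:
    p,d=env.read_camera(n); pickle.dump((p,d,env.camera_model(n)),open(n+"2.pkl","wb"))
    x0,y0=(230,150) if n=="scene" else (230,170)
    cv2.imwrite(f"pics/{n}2.png",cv2.resize(p[y0:y0+150,x0:x0+180,::-1],None,fx=4,fy=4,interpolation=cv2.INTER_CUBIC))
E
```

```text
t 3.40 j6 1.144 F [-1.3 -0.5  6.7] T [ 0.    0.22 -0.03] gap 0.0213
tcp [ 0.5081 -0.0055  0.1188] ydir 14.76 tilt 0.05 offset_cm [-11.12  -0.03   0.07] yaw 0.76 (or -179.2)
```

View pics/side2.png

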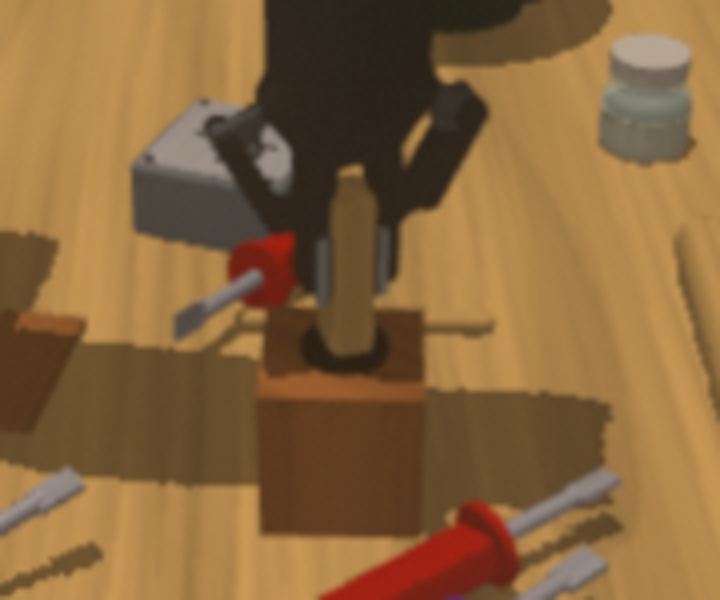

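```bash
python3 - <<'E'
from h import *
for n in ["scene","side"]:
    p,d,m=load(n+"2"); cv2.imwrite(f"pics/{n}2f.png",p[:,:,::-1])
E
```

```text
(no output)
```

View pics/side2f.png

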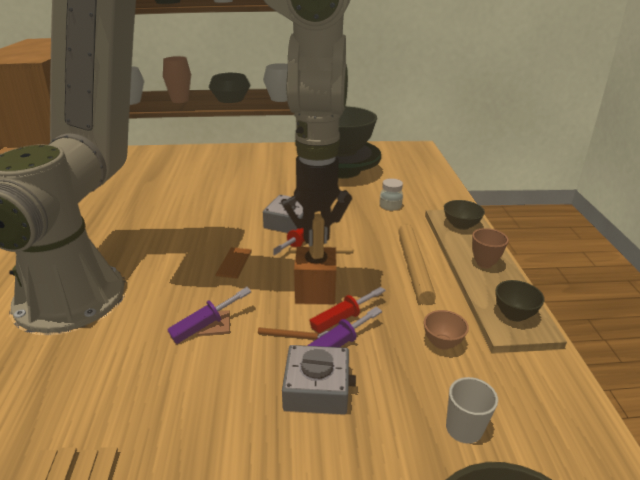

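View pics/scene2f.png

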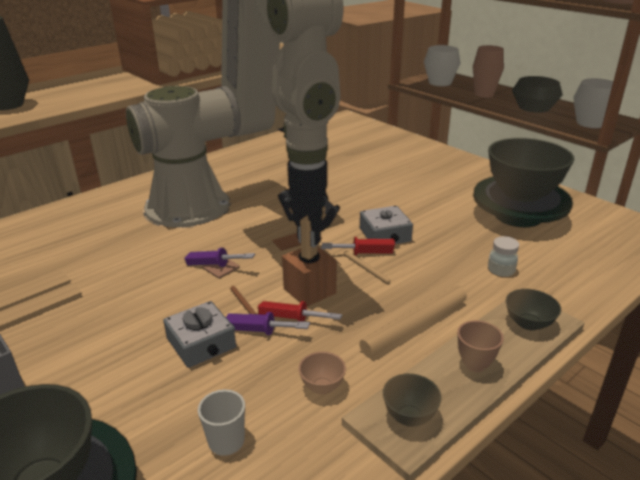

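The four decoys toppled on their own: the wrist view before I descended already showed them leaning, and I had touched none of them. All are still on the bench and clear of the path. The grip is good, with a gap of 21.3 mm. Lifting.

Request:
servo_tool([
  {"offset":[-0.5,0,0],"yaw":0},
  {"offset":[-2,0,0],"yaw":0},
  {"offset":[-4,0,0],"yaw":0},
  {"offset":[-6,0,0],"yaw":0},
  {"offset":[-8,0,0],"yaw":0},
  {"offset":[-10,0,0],"yaw":0},
  {"offset":[-11,0,0],"yaw":0},
  {"offset":[-11,0,0],"yaw":0},
])

```text
clock: 4.3
tcp_pos: [0.5086, -0.0054, 0.2293]
orientation: [0.561, 0.432, 0.56, -0.431]
wrist_force: [0.5, 1.1, -1.4]
finger_gap: 0.0211
```

```bash
python3 - <<'E'
from h import *
from workcell import env
s=env.get_state(); print(fmt(s)); print(delta(s,[.4955,-.262,.23],78))
for n in ["scene","side"]:
    p,d=env.read_camera(n); m=env.camera_model(n);pickle.dump((p,d,m),open(n+"3.pkl","wb")); C=cloud(m,d)
    x0,y0=(230,150) if n=="scene" else (230,150)
    cv2.imwrite(f"pics/{n}3.png",cv2.resize(p[y0:y0+150,x0:x0+180,::-1],None,fx=4,fy=4,interpolation=cv2.INTER_CUBIC))
    # stand/hole now visible
    st=C[(abs(C[...,0]-.508)<.06)&(abs(C[...,1]+.006)<.06)&(abs(C[...,2]-.084)<.003)]; print("stand",cv2.minAreaRect(st[:,:2].astype(np.float32)))
    t=(np.hypot(C[...,0]-s["tcp_pos"][0],C[...,1]-s["tcp_pos"][1])<.03)
    for lo,hi in[(.122,.14),(.145,.185),(.205,.225)]:
        P=C[t&(C[...,2]>lo)&(C[...,2]<hi)]; print(n,lo,len(P),P.mean(0).round(4),P.min(0).round(4),P.max(0).round(4))
E
```

```text
t 4.30 j6 1.144 F [ 0.5  1.1 -1.4] T [-0.03 -0.03 -0.01] gap 0.0211
tcp [ 0.5086 -0.0054  0.2293] ydir 14.77 tilt 0.12 offset_cm [-0.07 -7.81 24.48] yaw -63.23 (or 116.8)
stand ((0.5077603459358215, -0.004692494869232178), (0.08400421589612961, 0.08407749235630035), 85.30433654785156)
scene 0.122 54 [ 0.51   -0.0061  0.1307] [ 0.5045 -0.0152  0.1222] [0.5136 0.0065 0.1398]
scene 0.145 90 [ 0.5117 -0.0068  0.1647] [ 0.5048 -0.0122  0.1453] [ 5.167e-01 -3.000e-04  1.849e-01]
scene 0.205 155 [ 0.5157 -0.0113  0.215 ] [ 0.5009 -0.0226  0.2055] [0.5232 0.0103 0.2248]
stand ((0.5086027979850769, -0.006063826382160187), (0.08582175523042679, 0.0798853412270546), 85.46925354003906)
side 0.122 37 [ 0.5089 -0.0098  0.1308] [ 0.5052 -0.0149  0.1225] [ 5.124e-01 -4.000e-04  1.398e-01]
side 0.145 98 [ 0.5085 -0.0094  0.1657] [ 0.5045 -0.014   0.1453] [ 0.514  -0.0049  0.185 ]
side 0.205 142 [ 0.5092 -0.0173  0.2149] [ 0.4972 -0.0237  0.2051] [ 0.5223 -0.0018  0.225 ]
```

View pics/side3.png

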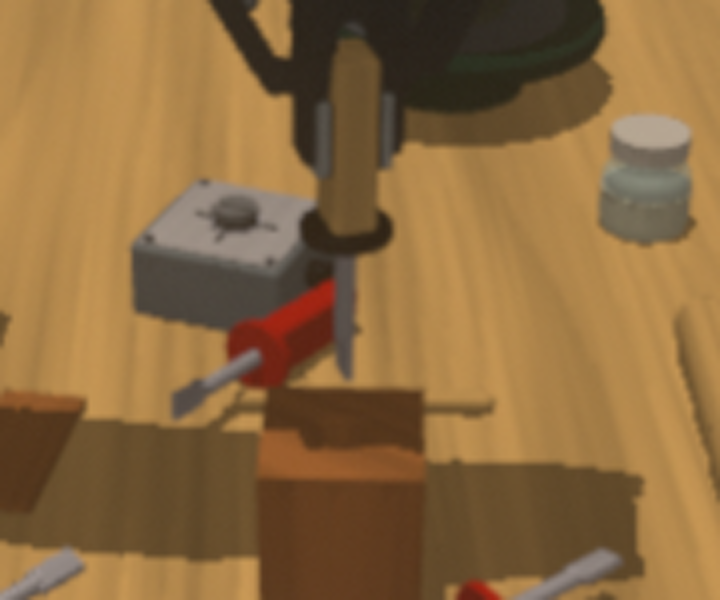

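View pics/scene3.png

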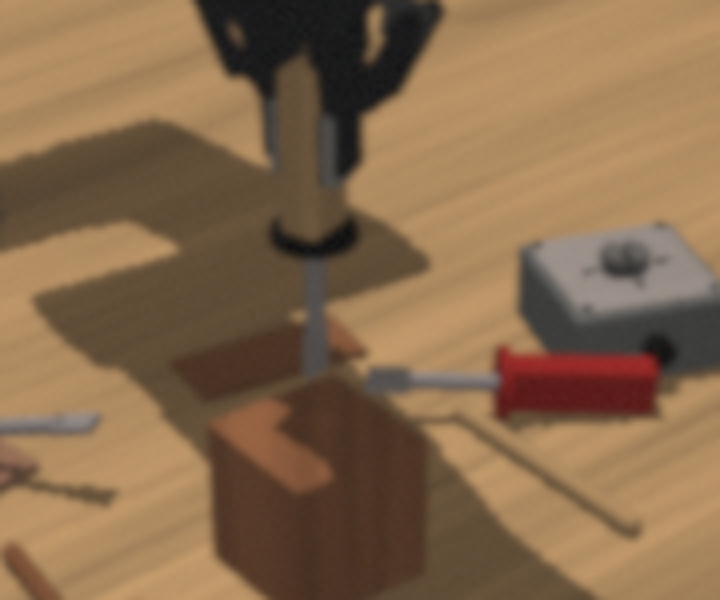

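Request:
servo_tool([
  {"offset":[0,-0.5,1.5],"yaw":-7.9},
  {"offset":[0,-1.6,5],"yaw":-15.8},
  {"offset":[0,-2.7,8.5],"yaw":-23.7},
  {"offset":[0,-3.9,12.2],"yaw":-31.6},
  {"offset":[0,-5.1,16],"yaw":-39.5},
  {"offset":[0,-6.3,19.6],"yaw":-47.4},
  {"offset":[0,-7.2,22.6],"yaw":-55.3},
  {"offset":[0,-7.8,24.5],"yaw":-63.2},
])

```text
clock: 5.2
tcp_pos: [0.494, -0.2641, 0.2263]
orientation: [0.703, 0.073, 0.704, -0.072]
wrist_force: [-0.0, 0.1, -1.2]
finger_gap: 0.0214
```

```bash
python3 - <<'E'
from h import *
from workcell import env
for n in ["scene","side"]:
    p,d=env.read_camera(n); m=env.camera_model(n);pickle.dump((p,d,m),open(n+"4.pkl","wb")); C=cloud(m,d)
    s=env.get_state();
    x0,y0=(140,230) if n=="scene" else (260,250)
    cv2.imwrite(f"pics/{n}4.png",cv2.resize(p[y0:y0+130,x0:x0+120,::-1],None,fx=4.5,fy=4.5,interpolation=cv2.INTER_CUBIC))
    t=(np.hypot(C[...,0]-s["tcp_pos"][0],C[...,1]-s["tcp_pos"][1])<.03)
    for lo,hi in[(.112,.14),(.145,.185),(.205,.225)]:
        P=C[t&(C[...,2]>lo)&(C[...,2]<hi)]; print(n,lo,len(P),P.mean(0).round(4),P.min(0).round(4),P.max(0).round(4))
    sw=np.hypot(C[...,0]-.495,C[...,1]+.2625)<.03
    b=C[sw&(C[...,2]>.063)&(C[...,2]<.07)]; print(cv2.minEnclosingCircle(b[:,:2].astype(np.float32)))
print(fmt(s)); print(delta(s,[.4955,-.262,.18],78))
E
```

```text
scene 0.112 50 [ 0.4976 -0.2665  0.1287] [ 0.4868 -0.2698  0.1151] [ 0.5031 -0.2608  0.1397]
scene 0.145 102 [ 0.4968 -0.2659  0.163 ] [ 0.4907 -0.27    0.1451] [ 0.502  -0.2594  0.1817]
scene 0.205 159 [ 0.5051 -0.2693  0.2145] [ 0.481  -0.2782  0.2053] [ 0.5124 -0.2549  0.2248]
((0.49616363644599915, -0.26186004281044006), 0.02714625559747219)
side 0.112 122 [ 0.4944 -0.269   0.1293] [ 0.4865 -0.2728  0.1174] [ 0.503  -0.2654  0.1399]
side 0.145 132 [ 0.4949 -0.2708  0.163 ] [ 0.4906 -0.2745  0.145 ] [ 0.4996 -0.267   0.1801]
side 0.205 254 [ 0.4942 -0.2774  0.2145] [ 0.4793 -0.2825  0.2051] [ 0.5101 -0.267   0.2247]
((0.49678313732147217, -0.2627047896385193), 0.027144059538841248)
t 5.30 j6 -0.422 F [-0.9  0.7 -2. ] T [ 0.    0.02 -0.01] gap 0.0212
tcp [ 0.4941 -0.2644  0.2262] ydir 77.86 tilt 0.13 offset_cm [4.62 0.27 0.09] yaw -0.14 (or 179.9)
```

View pics/side4.png

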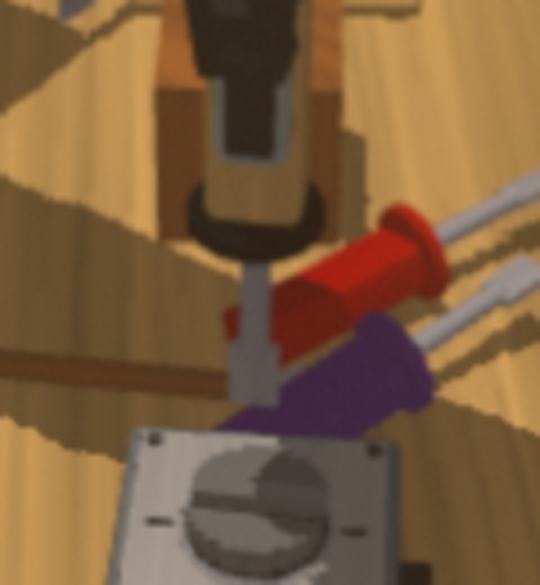

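View pics/scene4.png

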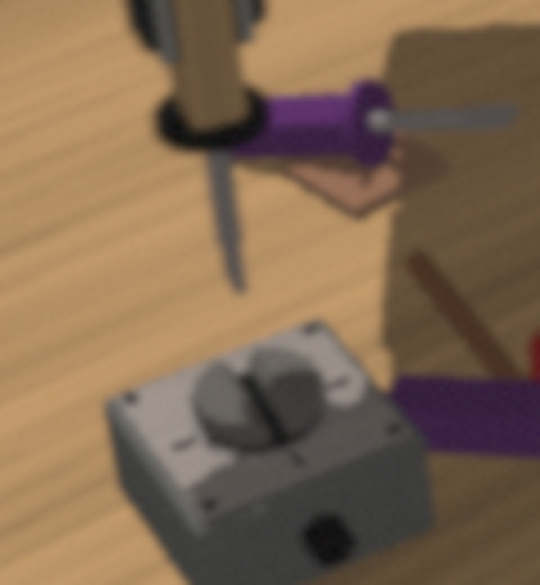

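Request:
servo_tool([
  {"offset":[0.3,0.24,0.09],"yaw":-0.1},
  {"offset":[1.5,0.24,0.09],"yaw":-0.1},
  {"offset":[2.8,0.24,0.09],"yaw":-0.1},
  {"offset":[3.8,0.24,0.09],"yaw":-0.1},
  {"offset":[4.3,0.24,0.09],"yaw":-0.1},
  {"offset":[4.5,0.24,0.09],"yaw":-0.1},
  {"offset":[4.5,0.24,0.09],"yaw":-0.1},
  {"offset":[4.5,0.24,0.09],"yaw":-0.1},
])

```text
clock: 6.1
tcp_pos: [0.4966, -0.2601, 0.1838]
orientation: [0.704, 0.073, 0.703, -0.074]
wrist_force: [-0.6, -0.4, -1.2]
finger_gap: 0.021
```

```bash
python3 - <<'E'
from h import *
from workcell import env
for n in ["scene","side"]:
    p,d=env.read_camera(n); m=env.camera_model(n);pickle.dump((p,d,m),open(n+"5.pkl","wb")); C=cloud(m,d)
    s=env.get_state();
    x0,y0=(150,250) if n=="scene" else (270,290)
    cv2.imwrite(f"pics/{n}5.png",cv2.resize(p[y0:y0+100,x0:x0+100,::-1],None,fx=6,fy=6,interpolation=cv2.INTER_CUBIC))
print(fmt(s)); print(delta(s,[.4955,-.2622,.168],78))
E
```

```text
t 6.20 j6 -0.417 F [-0.7 -0.2 -3. ] T [-0.01 -0.01 -0.02] gap 0.0212
tcp [ 0.4966 -0.2602  0.1839] ydir 78.06 tilt 0.06 offset_cm [ 1.59 -0.22 -0.07] yaw 0.06 (or -179.9)
```

View pics/side5.png

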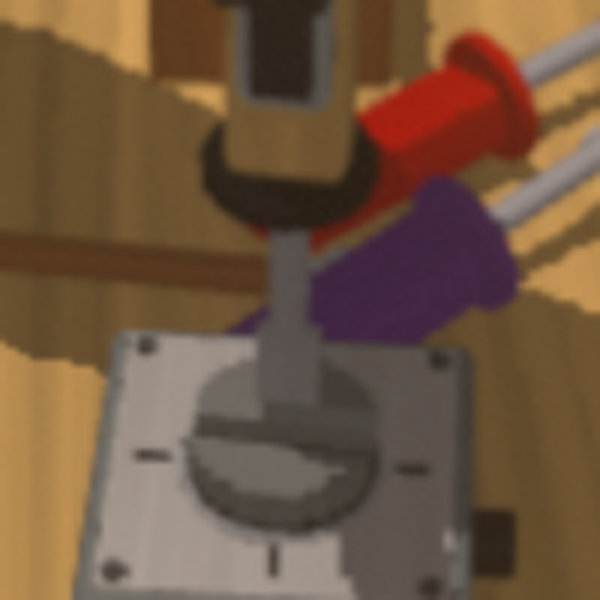

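View pics/scene5.png

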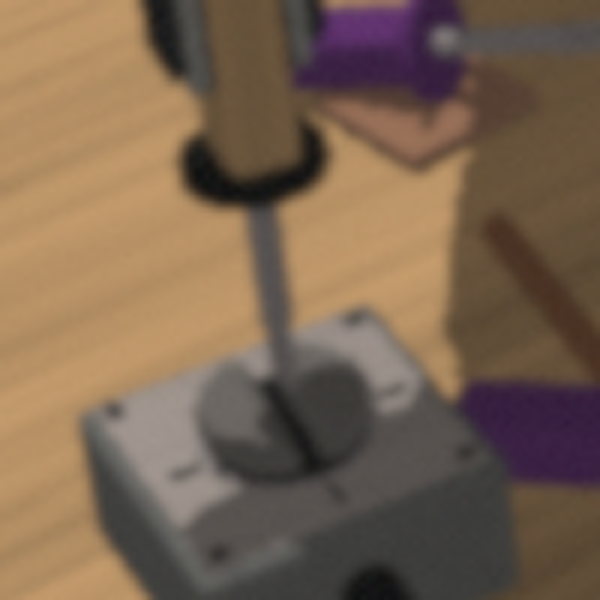

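```bash
python3 - <<'E'
from h import *
for n,t,o,ends in [("scene",(285,368),(150,250),[(262,383),(312,470)]),("side",(289,400),(270,290),[(193,428),(378,443)])]:
    p,d,m=load(n+"5"); f=lambda q:np.array(q)/6+np.array(o)
    print(n,"tip",plane(m,[f(t)],.075).round(4)); e=plane(m,[f(q) for q in ends],.064); print(e.round(4),e.mean(0).round(4),np.degrees(np.arctan2(*(e[1]-e[0])[[1,0]])))
    print("expected tip px (crop)",((proj(m,[.4966,-.2602,.075])-o)*6).round(), "expected centre", ((proj(m,[.4955,-.2622,.066])-o)*6).round())
    # disc top: bright region top ellipse via depth
    C=cloud(m,d)
E
```

```text
scene tip [[ 0.4969 -0.2604  0.075 ]]
[[ 0.4856 -0.2631  0.064 ]
 [ 0.5308 -0.2735  0.064 ]] [ 0.5082 -0.2683  0.064 ] -12.90141485085245
expected tip px (crop) [[285. 367.]] expected centre [[281. 392.]]
side tip [[ 0.498 -0.262  0.075]]
[[ 0.4733 -0.2599  0.064 ]
 [ 0.5208 -0.2676  0.064 ]] [ 0.4971 -0.2638  0.064 ] -9.269634545920324
expected tip px (crop) [[283. 395.]] expected centre [[279. 426.]]
```

Request:
servo_tool([
  {"offset":[0,-0.1,-0.04],"yaw":0},
  {"offset":[0,-0.2,-0.07],"yaw":0},
  {"offset":[0.1,-0.21,-0.07],"yaw":0},
  {"offset":[0.4,-0.21,-0.07],"yaw":0},
  {"offset":[0.7,-0.21,-0.07],"yaw":0},
  {"offset":[1.0,-0.21,-0.07],"yaw":0},
  {"offset":[1.2,-0.21,-0.07],"yaw":0},
  {"offset":[1.2,-0.21,-0.07],"yaw":0},
])

```text
clock: 7.0
tcp_pos: [0.495, -0.2617, 0.1708]
orientation: [0.703, 0.074, 0.704, -0.073]
wrist_force: [0.5, 0.2, -1.7]
finger_gap: 0.021
```

```bash
python3 - <<'E'
from h import *
from workcell import env
s=env.get_state();print(fmt(s)); print(delta(s,[.4955,-.2622,.166],78))
E
```

```text
t 7.00 j6 -0.422 F [ 0.5  0.2 -1.7] T [0.02 0.02 0.02] gap 0.0210
tcp [ 0.495  -0.2617  0.1708] ydir 78.07 tilt 0.05 offset_cm [ 0.48 -0.04  0.06] yaw 0.07 (or -179.9)
```

No contact yet, with the tip about 4 mm below the rim. Going 0.5 cm deeper.

Request:
servo_tool([
  {"offset":[0.05,-0.04,0.05],"yaw":0},
  {"offset":[0.15,-0.04,0.05],"yaw":0},
  {"offset":[0.25,-0.04,0.05],"yaw":0},
  {"offset":[0.35,-0.04,0.05],"yaw":0},
  {"offset":[0.4,-0.04,0.05],"yaw":0},
  {"offset":[0.45,-0.04,0.05],"yaw":0},
  {"offset":[0.45,-0.04,0.05],"yaw":0},
  {"offset":[0.45,-0.04,0.05],"yaw":0},
])

```text
clock: 7.8
tcp_pos: [0.4956, -0.2623, 0.1668]
orientation: [0.703, 0.074, 0.703, -0.073]
wrist_force: [-0.2, 0.6, -1.6]
finger_gap: 0.0216
```

```bash
python3 - <<'E'
from h import *
from workcell import env
for n in ["scene","side"]:
    p,d=env.read_camera(n); m=env.camera_model(n);pickle.dump((p,d,m),open(n+"6.pkl","wb"))
    x0,y0=(150,250) if n=="scene" else (270,290)
    cv2.imwrite(f"pics/{n}6.png",cv2.resize(p[y0:y0+100,x0:x0+100,::-1],None,fx=6,fy=6,interpolation=cv2.INTER_CUBIC))
s=env.get_state();print(fmt(s)); print(delta(s,[.4955,-.2622,.166],78))
E
```

```text
t 7.90 j6 -0.422 F [-0.9  0.1 -1.4] T [-0.03 -0.01 -0.  ] gap 0.0214
tcp [ 0.4956 -0.2624  0.1668] ydir 78.07 tilt 0.01 offset_cm [ 0.08  0.01 -0.02] yaw 0.07 (or -179.9)
```

View pics/side6.png

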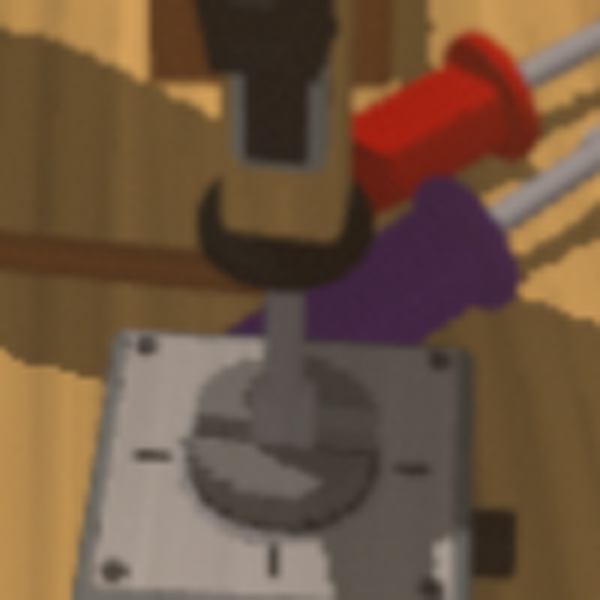

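View pics/scene6.png

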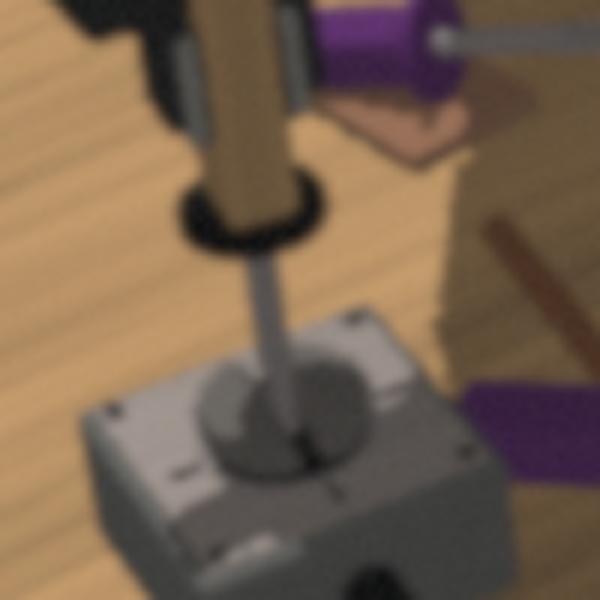

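The blade is in the slot, about 8 mm deep, with no contact force. Turning clockwise (+yaw).

Request:
servo_tool([
  {"offset":[0.05,0,0],"yaw":4},
  {"offset":[0.1,0,0],"yaw":10},
  {"offset":[0.1,0,0],"yaw":16},
  {"offset":[0.1,0,0],"yaw":22},
  {"offset":[0.1,0,0],"yaw":28},
  {"offset":[0.1,0,0],"yaw":34},
  {"offset":[0.1,0,0],"yaw":40},
  {"offset":[0.1,0,0],"yaw":44},
])

```text
clock: 8.7
tcp_pos: [0.4962, -0.2624, 0.1659]
orientation: [0.624, 0.333, 0.624, -0.332]
wrist_force: [1.8, 0.7, -2.5]
finger_gap: 0.0212
```

```bash
python3 - <<'E'
from h import *
from workcell import env
p,d=env.read_camera("side"); x0,y0=270,290
cv2.imwrite("pics/side7.png",cv2.resize(p[y0:y0+100,x0:x0+100,::-1],None,fx=6,fy=6,interpolation=cv2.INTER_CUBIC))
s=env.get_state();print(fmt(s)); print(delta(s,[.4955,-.2622,.166],78))
E
```

```text
t 8.75 j6 0.351 F [ 1.3 -0.1 -2.5] T [ 0.07 -0.47  0.05] gap 0.0215
tcp [ 0.4962 -0.2624  0.1659] ydir 33.77 tilt 0.07 offset_cm [-0.01 -0.04 -0.05] yaw -44.23 (or 135.8)
```

View pics/side7.png

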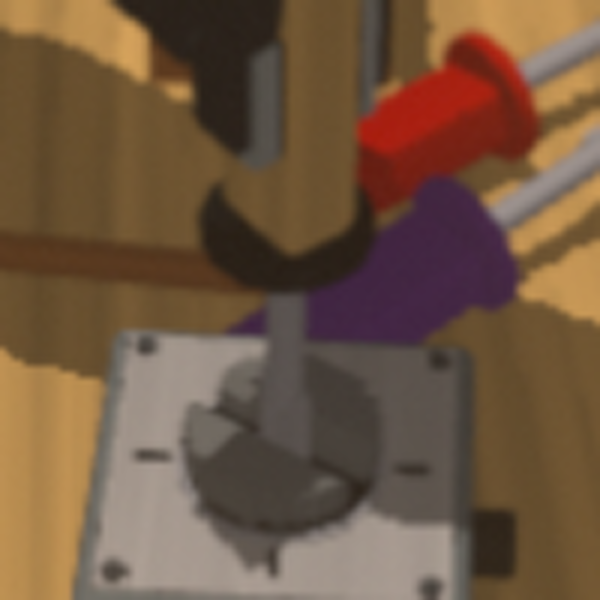

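The slot is following clockwise. Continuing.

Request:
servo_tool([
  {"offset":[0,-0.03,-0.05],"yaw":5},
  {"offset":[0,-0.03,-0.05],"yaw":11},
  {"offset":[0,-0.03,-0.05],"yaw":17},
  {"offset":[0,-0.03,-0.05],"yaw":23},
  {"offset":[0,-0.03,-0.05],"yaw":29},
  {"offset":[0,-0.03,-0.05],"yaw":35},
  {"offset":[0,-0.03,-0.05],"yaw":41},
  {"offset":[0,-0.03,-0.05],"yaw":46},
])

```text
clock: 9.55
tcp_pos: [0.4956, -0.263, 0.1659]
orientation: [-0.445, -0.55, -0.444, 0.55]
wrist_force: [1.7, -2.0, -3.5]
finger_gap: 0.0209
```

```bash
python3 - <<'E'
from h import *
from workcell import env
p,d=env.read_camera("side"); x0,y0=270,290
cv2.imwrite("pics/side8.png",cv2.resize(p[y0:y0+100,x0:x0+100,::-1],None,fx=6,fy=6,interpolation=cv2.INTER_CUBIC))
s=env.get_state();print(fmt(s)); print(delta(s,[.4955,-.2622,.166],78))
E
```

```text
t 9.60 j6 1.154 F [ 1.9 -1.3 -3.5] T [-0.63 -0.43  0.09] gap 0.0212
tcp [ 0.4956 -0.263   0.166 ] ydir -12.25 tilt 0.11 offset_cm [-0.   -0.03 -0.08] yaw 89.75 (or -90.3)
```

View pics/side8.png

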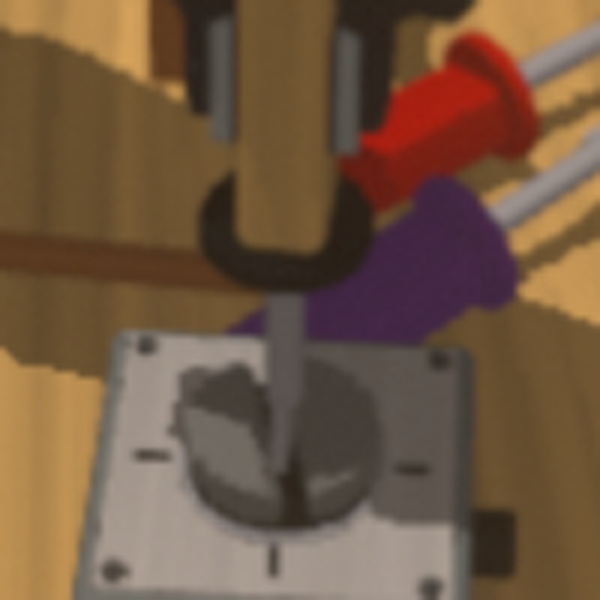

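Request:
servo_tool([
  {"offset":[0,0,-0.04],"yaw":1.5},
  {"offset":[0,0,-0.04],"yaw":3},
  {"offset":[0,0,-0.04],"yaw":4.5},
  {"offset":[0,0,-0.04],"yaw":6},
  {"offset":[0,0,-0.04],"yaw":7},
  {"offset":[0,0,-0.04],"yaw":8},
  {"offset":[0,0,-0.04],"yaw":9},
  {"offset":[0,0,-0.04],"yaw":10},
])

```text
clock: 10.4
tcp_pos: [0.4955, -0.2625, 0.166]
orientation: [-0.396, -0.586, -0.395, 0.586]
wrist_force: [2.2, -5.8, -3.7]
finger_gap: 0.0211
```

```bash
python3 - <<'E'
from h import *
from workcell import env
s=env.get_state();print(fmt(s)); print(delta(s,[.4955,-.2622,.166],78))
E
```

```text
t 10.40 j6 1.325 F [ 2.2 -5.8 -3.7] T [-1.61 -0.6   0.06] gap 0.0211
tcp [ 0.4955 -0.2625  0.166 ] ydir -22.02 tilt 0.10 offset_cm [ 0.   -0.01 -0.03] yaw 79.98 (or -100.0)
```

Request:
servo_tool([
  {"offset":[0,0,0],"yaw":1},
  {"offset":[0,0,0],"yaw":2},
  {"offset":[0,0,0],"yaw":3},
  {"offset":[0,0,0],"yaw":4},
  {"offset":[0,0,0],"yaw":4.5},
  {"offset":[0,0,0],"yaw":5},
  {"offset":[0,0,0],"yaw":5},
  {"offset":[0,0,0],"yaw":5},
])

```text
clock: 11.2
tcp_pos: [0.4954, -0.2626, 0.166]
orientation: [-0.37, -0.603, -0.369, 0.603]
wrist_force: [1.8, -6.1, -4.4]
finger_gap: 0.0214
```

```bash
python3 - <<'E'
from h import *
from workcell import env
s=env.get_state();print(fmt(s)); print(delta(s,[.4955,-.2622,.166],78))
for n in ["scene","side"]:
    p,d=env.read_camera(n); x0,y0=(150,250) if n=="scene" else (270,290)
    cv2.imwrite(f"pics/{n}9.png",cv2.resize(p[y0:y0+100,x0:x0+100,::-1],None,fx=6,fy=6,interpolation=cv2.INTER_CUBIC))
E
```

```text
t 11.20 j6 1.412 F [ 1.8 -6.1 -4.4] T [-1.6  -0.52  0.08] gap 0.0214
tcp [ 0.4954 -0.2626  0.166 ] ydir -26.97 tilt 0.10 offset_cm [-0.   -0.01 -0.04] yaw 75.03 (or -105.0)
```

View pics/side9.png

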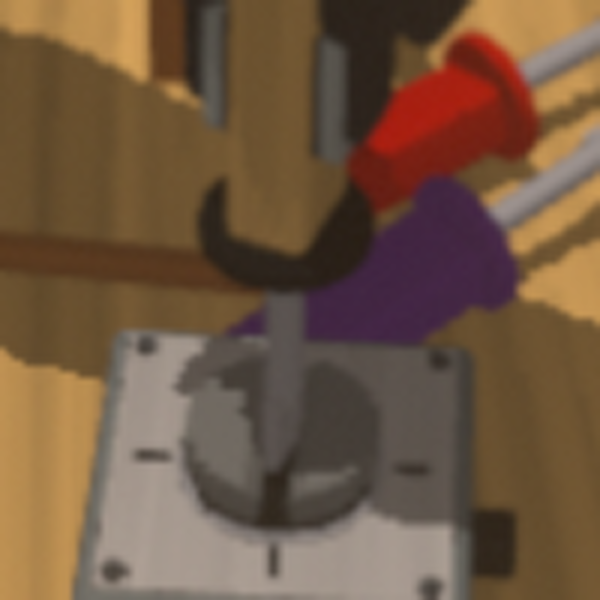

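View pics/scene9.png

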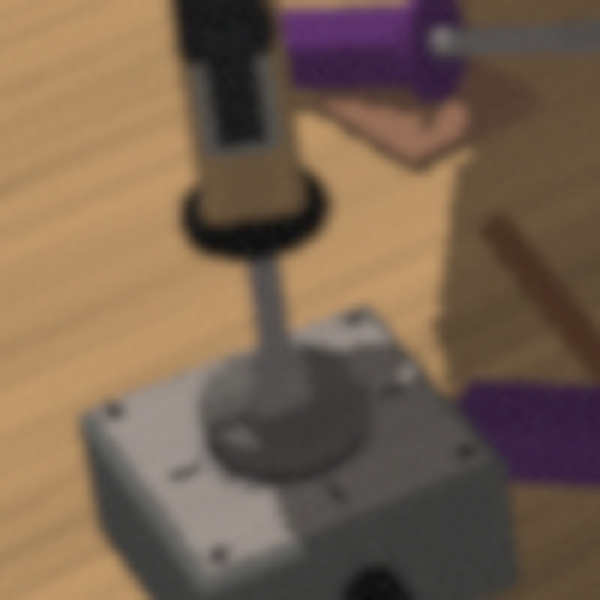

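Request:
servo_tool([
  {"offset":[0,0,0],"yaw":1},
  {"offset":[0,0,0],"yaw":2},
  {"offset":[0,0,0],"yaw":3},
  {"offset":[0,0,0],"yaw":3.5},
  {"offset":[0,0,0],"yaw":4},
  {"offset":[0,0,0],"yaw":4},
  {"offset":[0,0,0],"yaw":4},
  {"offset":[0,0,0],"yaw":4},
])

```text
clock: 12.1
tcp_pos: [0.4954, -0.2626, 0.1659]
orientation: [-0.349, -0.615, -0.348, 0.615]
wrist_force: [0.4, -5.7, -4.6]
finger_gap: 0.0211
```

```bash
python3 - <<'E'
from h import *
from workcell import env
s=env.get_state();print(fmt(s)); print(delta(s,[.4955,-.2622,.166],78))
E
```

```text
t 12.10 j6 1.481 F [ 0.4 -5.7 -4.6] T [-1.77 -0.46  0.25] gap 0.0211
tcp [ 0.4954 -0.2626  0.1659] ydir -30.95 tilt 0.11 offset_cm [-0.01 -0.01 -0.04] yaw 71.05 (or -109.0)
```

Tz rose from 0.08 to 0.25 N m, which suggests the stop. A little more turn will confirm it.

Request:
servo_tool([
  {"offset":[0,0,0],"yaw":1},
  {"offset":[0,0,0],"yaw":2},
  {"offset":[0,0,0],"yaw":3},
  {"offset":[0,0,0],"yaw":3},
  {"offset":[0,0,0],"yaw":3},
  {"offset":[0,0,0],"yaw":3},
  {"offset":[0,0,0],"yaw":3},
  {"offset":[0,0,0],"yaw":3},
])

```text
clock: 12.9
tcp_pos: [0.4953, -0.2626, 0.166]
orientation: [-0.333, -0.624, -0.332, 0.624]
wrist_force: [1.2, -5.5, -3.4]
finger_gap: 0.0214
```

```bash
python3 - <<'E'
from h import *
from workcell import env
s=env.get_state();print(fmt(s)); print(delta(s,[.4955,-.2622,.166],78))
p,d=env.read_camera("side"); x0,y0=270,290
cv2.imwrite("pics/side10.png",cv2.resize(p[y0:y0+100,x0:x0+100,::-1],None,fx=6,fy=6,interpolation=cv2.INTER_CUBIC))
E
```

```text
t 12.90 j6 1.533 F [ 1.2 -5.5 -3.4] T [-1.69 -0.42  0.34] gap 0.0214
tcp [ 0.4953 -0.2626  0.166 ] ydir -33.94 tilt 0.10 offset_cm [-0.   -0.01 -0.04] yaw 68.06 (or -111.9)
```

View pics/side10.png

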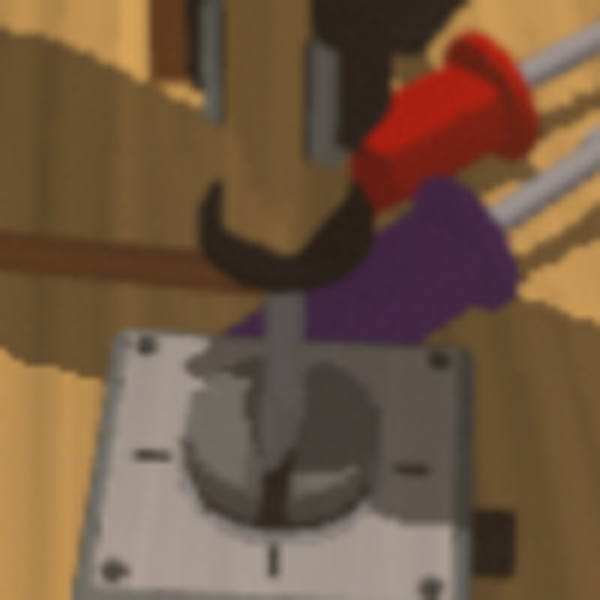

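The slot end at (275,500) hasn't moved between the last two pictures and Tz is now 0.34, so the switch is at its stop. I'll unwind within the play, then lift.

Request:
servo_tool([
  {"offset":[0,0,0],"yaw":-4},
  {"offset":[0,0,0],"yaw":-8},
  {"offset":[0,0,0],"yaw":-12},
  {"offset":[-0.3,0,0],"yaw":-12},
  {"offset":[-1,0,0],"yaw":-12},
  {"offset":[-2.2,0,0],"yaw":-12},
  {"offset":[-4,0,0],"yaw":-12},
  {"offset":[-6,0,0],"yaw":-12},
])

```text
clock: 13.75
tcp_pos: [0.4943, -0.261, 0.2268]
orientation: [-0.395, -0.586, -0.396, 0.586]
wrist_force: [-0.3, -1.1, -2.1]
finger_gap: 0.0212
```

```bash
python3 - <<'E'
from h import *
from workcell import env
for n in ["scene","side"]:
    p,d=env.read_camera(n); m=env.camera_model(n);pickle.dump((p,d,m),open(n+"11.pkl","wb")); C=cloud(m,d)
    x0,y0=(140,230) if n=="scene" else (260,260)
    cv2.imwrite(f"pics/{n}11.png",cv2.resize(p[y0:y0+130,x0:x0+120,::-1],None,fx=4.5,fy=4.5,interpolation=cv2.INTER_CUBIC))
    sw=np.hypot(C[...,0]-.496,C[...,1]+.262)
    g=C[(sw<.021)&(C[...,2]<.0615)&(C[...,2]>.045)]
    q=g[:,:2]-g[:,:2].mean(0); w,v=np.linalg.eigh(q.T@q); print(n,"slot",len(g),g.mean(0),np.degrees(np.arctan2(v[1,1],v[0,1])),np.sqrt(w/len(q)))
    bx=C[(abs(C[...,0]-.495)<.07)&(abs(C[...,1]+.2625)<.07)&(abs(C[...,2]-.05)<.003)]; print("box",cv2.minAreaRect(bx[:,:2].astype(np.float32)))
s=env.get_state();print(fmt(s)); print(delta(s,[.508,-.0055,.24],14.5))
E
```

```text
scene slot 51 [ 0.49146194 -0.26095501  0.05872355] 82.61862112193101 [0.00541683 0.01199222]
box ((0.4968925416469574, -0.26296472549438477), (0.10017752647399902, 0.1041271910071373), 83.24445343017578)
side slot 93 [ 0.49592494 -0.26215059  0.05680539] 80.98040735779176 [0.00208502 0.01189051]
box ((0.49545878171920776, -0.2631474733352661), (0.10181380808353424, 0.09897499531507492), 82.54229736328125)
t 13.85 j6 1.325 F [-0.3  1.  -1.8] T [-0.02 -0.05  0.01] gap 0.0213
tcp [ 0.4961 -0.2623  0.2294] ydir -21.97 tilt 0.27 offset_cm [ -1.12  -8.5  -24.26] yaw -36.47 (or 143.5)
```

View pics/side11.png

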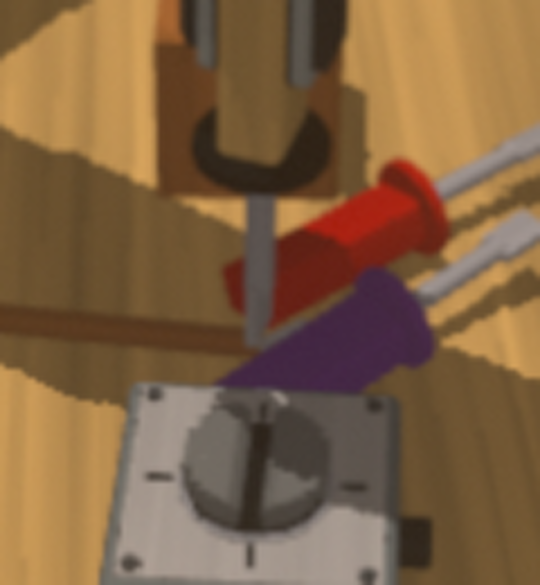

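View pics/scene11.png

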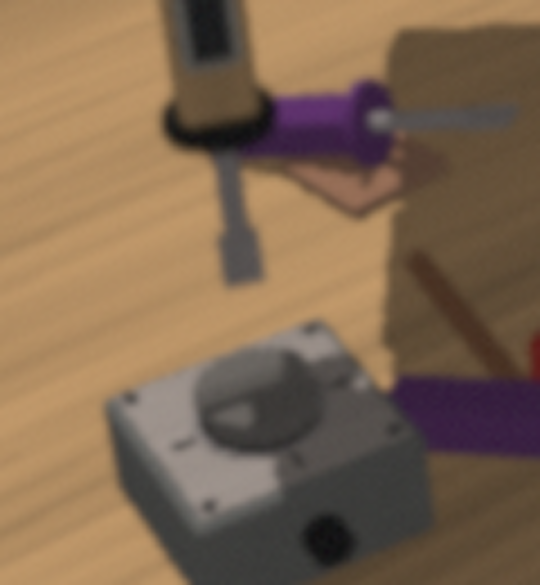

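The slot now points at 81° (it started at 168°), which is 92° clockwise of the box's axes (-7°) and matches the 1.6 rad stop. Going back over the stand.

Request:
servo_tool([
  {"offset":[-0.3,-0.5,-1.5],"yaw":-2},
  {"offset":[-0.5,-1.7,-5],"yaw":-7},
  {"offset":[-0.5,-3,-8.6],"yaw":-13},
  {"offset":[-0.5,-4.3,-12.2],"yaw":-19},
  {"offset":[-0.5,-5.6,-16],"yaw":-25},
  {"offset":[-0.5,-6.9,-19.6],"yaw":-31},
  {"offset":[-0.5,-7.9,-22.6],"yaw":-35},
  {"offset":[-0.5,-8.5,-24.2],"yaw":-36.5},
])

```text
clock: 14.65
tcp_pos: [0.5051, -0.002, 0.23]
orientation: [0.56, 0.431, 0.562, -0.431]
wrist_force: [-0.1, 0.1, -1.5]
finger_gap: 0.0213
```

Request:
servo_tool([
  {"offset":[0,0,0],"yaw":0},
  {"offset":[0,0,0],"yaw":0},
  {"offset":[0,0,0],"yaw":0},
  {"offset":[0,0,0],"yaw":0},
  {"offset":[0,0,0],"yaw":0},
  {"offset":[0,0,0],"yaw":0},
  {"offset":[0,0,0],"yaw":0},
  {"offset":[0,0,0],"yaw":0},
])

```text
clock: 15.45
tcp_pos: [0.5067, -0.0057, 0.2308]
orientation: [0.559, 0.433, 0.559, -0.433]
wrist_force: [0.7, -0.5, -1.2]
finger_gap: 0.0211
```

```bash
python3 - <<'E'
from h import *
from workcell import env
for n in ["scene","side"]:
    p,d=env.read_camera(n); m=env.camera_model(n);pickle.dump((p,d,m),open(n+"12.pkl","wb")); C=cloud(m,d)
    s=env.get_state()
    x0,y0=(250,170) if n=="scene" else (250,170)
    cv2.imwrite(f"pics/{n}12.png",cv2.resize(p[y0:y0+130,x0:x0+120,::-1],None,fx=4.5,fy=4.5,interpolation=cv2.INTER_CUBIC))
    t=(np.hypot(C[...,0]-s["tcp_pos"][0],C[...,1]-s["tcp_pos"][1])<.03)
    for lo,hi in[(.118,.14),(.145,.16),(.16,.18),(.205,.225)]:
        P=C[t&(C[...,2]>lo)&(C[...,2]<hi)]; print(n,lo,len(P),P.mean(0).round(4),P.min(0).round(4),P.max(0).round(4))
print(fmt(s)); print(delta(s,[.508,-.0055,.24],14.5))
E
```

```text
scene 0.118 54 [ 0.5075 -0.0062  0.1304] [ 0.5028 -0.0151  0.1202] [0.5118 0.0035 0.1397]
scene 0.145 31 [ 0.5096 -0.0075  0.1527] [ 0.5046 -0.0124  0.1456] [ 0.5132 -0.0026  0.1598]
scene 0.16 47 [ 0.5097 -0.0072  0.1701] [ 0.5046 -0.0112  0.1603] [ 0.5135 -0.0009  0.179 ]
scene 0.205 142 [ 0.5145 -0.0115  0.2152] [ 0.5005 -0.0225  0.2052] [0.5228 0.0087 0.2248]
side 0.118 35 [ 0.5071 -0.0089  0.1308] [ 0.5034 -0.0153  0.1226] [0.5104 0.0041 0.1399]
side 0.145 38 [ 0.5073 -0.0093  0.1525] [ 0.5028 -0.014   0.1455] [ 0.5125 -0.0055  0.1587]
side 0.16 56 [ 0.5072 -0.0093  0.1701] [ 0.5027 -0.0136  0.1603] [ 0.5123 -0.0043  0.18  ]
side 0.205 139 [ 0.5078 -0.0175  0.2152] [ 0.4955 -0.0234  0.2052] [ 5.204e-01 -1.000e-04  2.247e-01]
t 15.55 j6 1.147 F [ 0.1  0.  -1.9] T [-0.02  0.05  0.01] gap 0.0216
tcp [ 0.5067 -0.0056  0.2308] ydir 14.56 tilt 0.01 offset_cm [-0.92  0.13  0.03] yaw 0.06 (or -179.9)
```

View pics/side12.png

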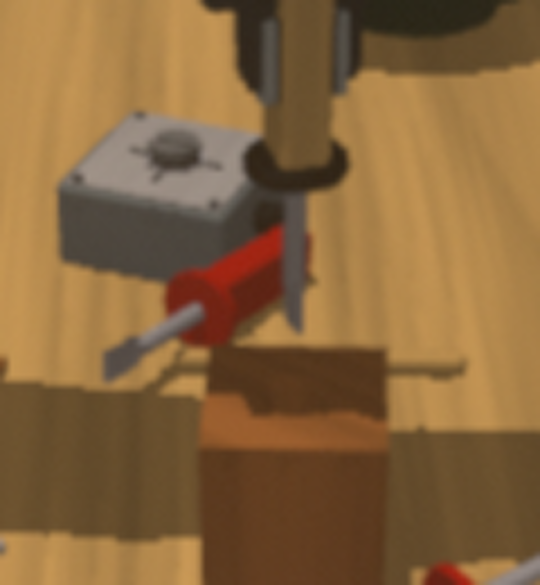

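View pics/scene12.png

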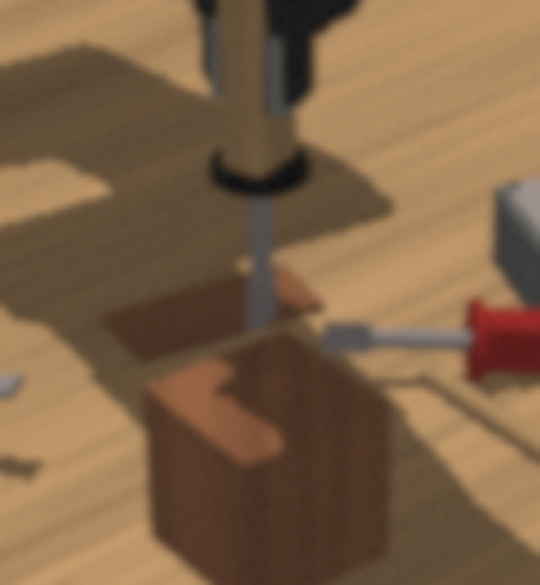

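The driver is still upright and aligned above the stand. Lowering to just above its seat.

Request:
servo_tool([
  {"offset":[0,0.13,0],"yaw":0},
  {"offset":[1,0.13,0],"yaw":0},
  {"offset":[2.5,0.13,0],"yaw":0},
  {"offset":[4,0.13,0],"yaw":0},
  {"offset":[5.5,0.13,0],"yaw":0},
  {"offset":[7,0.13,0],"yaw":0},
  {"offset":[8,0.13,0],"yaw":0},
  {"offset":[8.5,0.13,0],"yaw":0},
])

```text
clock: 16.35
tcp_pos: [0.5071, -0.005, 0.1443]
orientation: [0.559, 0.432, 0.56, -0.433]
wrist_force: [-0.2, -1.4, -1.6]
finger_gap: 0.0213
```

Request:
servo_tool([
  {"offset":[0.5,0,0],"yaw":0},
  {"offset":[1.1,0,0],"yaw":0},
  {"offset":[1.6,0,0],"yaw":0},
  {"offset":[2.0,0,0],"yaw":0},
  {"offset":[2.3,0,0],"yaw":0},
  {"offset":[2.4,0,0],"yaw":0},
  {"offset":[2.4,0,0],"yaw":0},
  {"offset":[2.4,0,0],"yaw":0},
])

```text
clock: 17.15
tcp_pos: [0.5081, -0.0052, 0.122]
orientation: [0.559, 0.433, 0.559, -0.432]
wrist_force: [-0.0, 0.1, -1.6]
finger_gap: 0.0213
```

```bash
python3 - <<'E'
from h import *
from workcell import env
for n in ["side"]:
    p,d=env.read_camera(n); x0,y0=250,170
    cv2.imwrite(f"pics/{n}13.png",cv2.resize(p[y0:y0+130,x0:x0+120,::-1],None,fx=4.5,fy=4.5,interpolation=cv2.INTER_CUBIC))
s=env.get_state();print(fmt(s)); print(delta(s,[.508,-.0055,.1185],14.5))
E
```

```text
t 17.20 j6 1.148 F [ 0.5 -1.2 -1.8] T [0.02 0.03 0.08] gap 0.0217
tcp [ 0.5081 -0.0052  0.122 ] ydir 14.57 tilt 0.03 offset_cm [ 0.35 -0.02  0.03] yaw 0.07 (or -179.9)
```

View pics/side13.png

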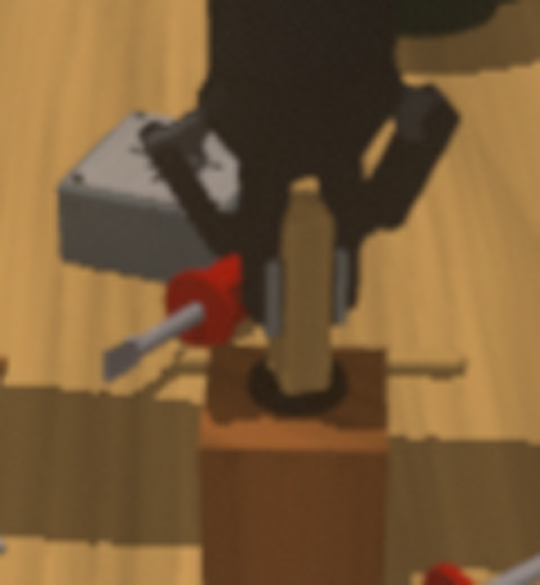

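Blade and shank are in the hole without contact. Lowering the last 3 mm until the force shows seating.

Request:
servo_tool([
  {"offset":[0.05,0,0],"yaw":0},
  {"offset":[0.1,0,0],"yaw":0},
  {"offset":[0.15,0,0],"yaw":0},
  {"offset":[0.2,0,0],"yaw":0},
  {"offset":[0.25,0,0],"yaw":0},
  {"offset":[0.3,0,0],"yaw":0},
  {"offset":[0.3,0,0],"yaw":0},
  {"offset":[0.3,0,0],"yaw":0},
])

```text
clock: 18.0
tcp_pos: [0.508, -0.0052, 0.1188]
orientation: [0.559, 0.433, 0.559, -0.433]
wrist_force: [0.1, 0.0, -1.3]
finger_gap: 0.0211
```

```bash
python3 - <<'E'
from h import *
from workcell import env
s=env.get_state();print(fmt(s)); print(delta(s,[.508,-.0055,.1185],14.5))
E
```

```text
t 18.00 j6 1.148 F [ 0.1  0.  -1.3] T [ 0.03  0.07 -0.  ] gap 0.0211
tcp [ 0.508  -0.0052  0.1188] ydir 14.57 tilt 0.01 offset_cm [ 0.03 -0.    0.03] yaw 0.07 (or -179.9)
```

Request:
servo_tool([
  {"offset":[0.03,0,0],"yaw":0},
  {"offset":[0.06,0,0],"yaw":0},
  {"offset":[0.09,0,0],"yaw":0},
  {"offset":[0.1,0,0],"yaw":0},
  {"offset":[0.1,0,0],"yaw":0},
  {"offset":[0.1,0,0],"yaw":0},
  {"offset":[0.1,0,0],"yaw":0},
  {"offset":[0.1,0,0],"yaw":0},
])

```text
clock: 18.8
tcp_pos: [0.5079, -0.0052, 0.1187]
orientation: [0.56, 0.433, 0.559, -0.432]
wrist_force: [-3.5, 0.3, 7.3]
finger_gap: 0.0212
```

```bash
python3 - <<'E'
from h import *
from workcell import env
s=env.get_state();print(fmt(s)); print(delta(s,[.508,-.0055,.1185],14.5))
E
```

```text
t 18.80 j6 1.148 F [-3.5  0.3  7.3] T [0.07 0.67 0.07] gap 0.0212
tcp [ 0.5079 -0.0052  0.1187] ydir 14.57 tilt 0.04 offset_cm [ 0.02 -0.    0.03] yaw 0.07 (or -179.9)
```

The guard is seated: Fz went from -1.3 to +7.3 N. Releasing, then retreating straight up.

Request:
servo_tool([
  {"offset":[0,0,0],"yaw":0},
  {"offset":[0,0,0],"yaw":0},
  {"offset":[0,0,0],"yaw":0},
  {"offset":[0,0,0],"yaw":0},
  {"offset":[0,0,0],"yaw":0},
  {"offset":[0,0,0],"yaw":0},
  {"offset":[0,0,0],"yaw":0},
  {"offset":[0,0,0],"yaw":0},
], claw=1)

```text
clock: 19.6
tcp_pos: [0.508, -0.0051, 0.1178]
orientation: [0.559, 0.433, 0.559, -0.433]
wrist_force: [0.1, -0.3, 0.7]
finger_gap: 0.0855
```

Request:
servo_tool([
  {"offset":[-0.5,0,0],"yaw":0},
  {"offset":[-2,0,0],"yaw":0},
  {"offset":[-4,0,0],"yaw":0},
  {"offset":[-7,0,0],"yaw":0},
  {"offset":[-10,0,0],"yaw":0},
  {"offset":[-13,0,0],"yaw":0},
  {"offset":[-15,0,0],"yaw":0},
  {"offset":[-15,0,0],"yaw":0},
])

```text
clock: 20.4
tcp_pos: [0.5096, -0.0054, 0.2713]
orientation: [0.561, 0.434, 0.557, -0.431]
wrist_force: [0.7, 0.4, -0.5]
finger_gap: 0.0854
```

```bash
python3 - <<'E'
from h import *
from workcell import env
for n in ["scene","side"]:
    p,d=env.read_camera(n); m=env.camera_model(n);pickle.dump((p,d,m),open(n+"14.pkl","wb")); C=cloud(m,d)
    cv2.imwrite(f"pics/{n}14.png",p[:,:,::-1])
    r=np.hypot(C[...,0]-.508,C[...,1]+.006)<.03
    P=C[r&(C[...,2]>.1)&(C[...,2]<.165)];print(n,"handle",cv2.minAreaRect(P[:,:2].astype(np.float32)))
    T=C[r&(C[...,2]>.172)&(C[...,2]<.185)]; print("top z",np.percentile(T[:,2],[50,95]))
    for lo in (.10,.13,.155):
        P=C[r&(C[...,2]>lo)&(C[...,2]<lo+.015)]; print(lo,P.mean(0).round(4))
    sw=np.hypot(C[...,0]-.496,C[...,1]+.262)
    g=C[(sw<.021)&(C[...,2]<.0615)&(C[...,2]>.045)]
    q=g[:,:2]-g[:,:2].mean(0); w,v=np.linalg.eigh(q.T@q); print(n,"slot",len(g),np.degrees(np.arctan2(v[1,1],v[0,1])))
s=env.get_state();print(fmt(s),s["tcp_pos"])
E
```

```text
scene handle ((0.5165002942085266, -0.007718851789832115), (0.03502644598484039, 0.023176053538918495), 67.80279541015625)
top z [0.175375   0.17768951]
0.1 [ 0.5158 -0.0099  0.1072]
0.13 [ 0.5156 -0.0111  0.1379]
0.155 [ 0.516  -0.011   0.1627]
scene slot 54 81.89731078656587
side handle ((0.5062098503112793, -0.01491552870720625), (0.01734994724392891, 0.030230842530727386), 59.47750473022461)
top z [0.17668234 0.17859113]
0.1 [ 0.5092 -0.0173  0.1076]
0.13 [ 0.5089 -0.0172  0.1377]
0.155 [ 0.5089 -0.0171  0.1624]
side slot 91 81.35823825482612
t 20.50 j6 1.148 F [ 0.3 -0.9 -0.6] T [-0.04  0.03  0.01] gap 0.0853 [ 0.50806908 -0.00518506  0.26790975]
```

View pics/side14.png

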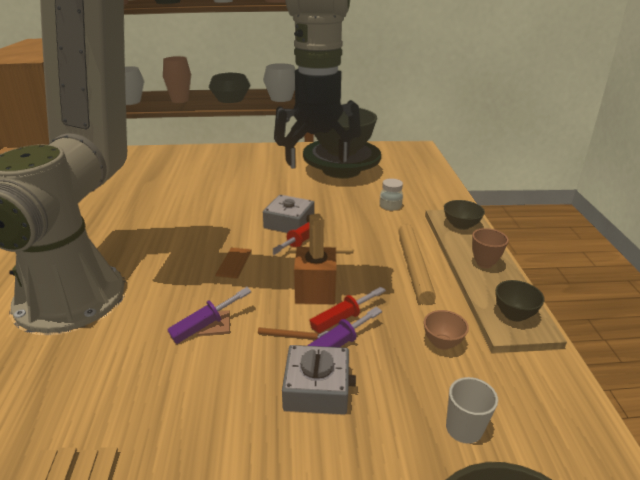

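View pics/scene14.png

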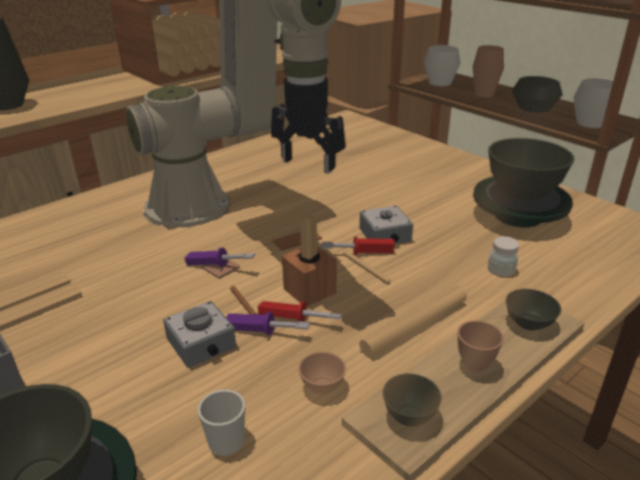

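Both views show the driver upright and seated: its top is at 0.176 m, same as at the start, and it has no tilt. The large switch slot is at 81–82°, and the gripper is clear.

```bash
python3 - <<'E'
from workcell import env
print(env.hand_in())
E
```

```text
the job is handed in; nothing more can be done
None
```

I turned the larger switch clockwise to its stop, put the screwdriver back upright in its stand, and handed the job in at about 20.5 s of the 61 s allowed.

- **Larger switch:** the slot went from about 168° to 81–82°. That is about 91–92° clockwise of the box's axes, matching the 1.6 rad stop. At the end the torque rose from 0.08 to 0.34 N m while the slot no longer moved.
- **Screwdriver:** on lowering, the vertical force changed from -1.3 to +7.3 N as the guard met the wood. Afterwards the handle showed no tilt, and its top was at 0.176 m in both views, as at the start.
- **Smaller switch:** the arm never went near it. I did not measure its angle afterwards.
- **Forces:** every wrist force I read was under 10 N.

**Disagreements:**
- The four red and purple screwdrivers stood loose on the bench and toppled within the first two seconds, before the gripper was near any of them. They stayed on the bench, and I did not touch them.
- The two fixed cameras' position estimates differed by 2–3 mm, within what the chamfers allowed.
- A sideways force of about 6 N built up during the turn and had gone once the blade was lifted out.

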